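Load and lock the countertop steamer

ROBOT

A 6-joint arm with a two-finger parallel gripper is mounted at the origin on the work surface. World frame = base frame: x ahead of the robot, y to its left, z up, the work surface at z = 0. Lengths are in m, angles in rad, forces in N, time in s.
With the tool pointing down it reaches from about 0.425 to 0.95 m from the base axis. Payload 3.5 kg.
Tool frame: the origin (TCP) lies on the centre line of the jaws, within the pads' length; the fingertips stand 25 mm ahead of it and the grasp point (between the pads) lies 6 mm ahead of it (ctrl.finger_overhang is the distance from the TCP to the fingertips, in m); z points along the fingers, y is the line along which they close (so a half turn about z gives the same grasp; the last joint's range is limited). The gripper opens to 85 mm and grips with 20 to 120 N. Pads are 22 mm wide; open, the fingers measure 114 mm over their backs; the gripper's body (76 mm by 85 mm) begins 54 mm behind the grasp point. The pads swing forward as they close: fully open they stand 13 mm farther back than shut.
Start: joints at [-1.281, 0.286, 1.577, -0, 1.279, -0.15], TCP at [0.287, -0.611, 0.256] pointing down, gripper open.
Joint ranges: [-2.77, 2.77], [-0.9, 2.22], [0.21, 2.48], [-1.53, 4.67], [0.24, 2.81], [-2.84, 2.84]. Speed limits (rad/s): [2.79, 2.79, 3.14, 3.14, 3.14, 3.14].

INTERFACE

Orientations are given as a unit quaternion [x, y, z, w].
In Python, from plant import get_state, imaging, job, ctrl gives the robot as it stands.
- The arm moves only by the tool jog_arm, never from a script. Its argument "increments" is a list of rows, each an object of numbers: "dx", "dy", "dz": the shift along the world's x, y, z each as a share of 12 cm, from -1 to 1; "ax", "ay", "az": the turn, a rotation vector about the world's x, y, z each as a share of pi/2 rad, from -1 to 1; "gripper": the gripper command: -1 is shut, 1 is fully open, values between are in proportion. A call has 1 to 10 rows; each row is the pose to reach, as a shift and turn from the pose commanded when the call began; what a row does not reach only later rows make up. A row lasts 1/10 s, in which the tool goes at most 50 mm and 8.59 degrees, less where a joint would pass 70% of its speed; a pose out of reach is approached as far as the arm can. A call with a number of a shift or a turn outside -1 to 1 is refused whole. A call with a gripper value outside its range is refused whole. The fingers move at their own pace and stop on an object; "force" is the grip in N (left out, the last holds). Time passes only in rows, so rows that repeat a pose let the fingers close. It gives the time, the measured TCP pose, the force, the opening and the grip force at its end, in the units of the state.
- get_state(): the state, without advancing time (a new reading comes with each control period).
- imaging.read_camera(name): name is "scene" or "side" or "wrist"; returns a dict with "frame" (400x640x3 uint8, blue, green, red), "depth" (400x640 float32, m along the optical axis (not along the pixel's ray), 0 where there is no reading), "camera_matrix" (3x3 intrinsics, pixels), "dist" ([k1, k2, p1, p2, k3] as OpenCV has them; the pictures are not rectified), "extrinsics" (4x4, takes a point from camera to world coordinates); the wrist camera has in their place "mount" (4x4, takes a point from camera to tool coordinates, whose origin is the TCP and whose axes are the flange's). Camera axes: x right, y up, looking along -z (the intrinsics and any distortion apply to the point x, -y, -z); pixel columns grow to the right and rows downward; lengths in m; the calibration is good to about 2 mm. A picture is of the moment at which its call begins: read the wrist's pose just before it.
- job.sign_off(): hands the job in; it is judged then, once.
The state is a dict: "time": time; "qpos": joint angles; "dq": joint speeds; "joint_efforts": joint torques, N m; "eef_pos": TCP position; "tcp_rot": TCP orientation; "contact_force": force on the tool from outside, world axes, zero at the start; "wrist_torque": the same for the moment, N m; "opening": opening from 0.0 (shut) to 1.0 (fully open); "finger_force": force on a finger pad.
Only numpy, scipy, OpenCV 4.12 (cv2) and the standard library are available. Lean on these libraries where they do the work, as an engineer would, in place of code of your own. Each camera call takes 0.05 s, during which the arm holds its last target. There are 200 camera calls.

TASK

Load the steamer: with its lid still shut raise the red vent lever on the lid, open the lid wide so that it leans well back, take the blue bowls one at a time off the pile and from the counter, and stand every one upright on the floor of the tub, side by side, setting them down, not dropping them. With the vent lever still raised shut the lid until its catch snaps in, tug the handle upwards with a light steady pull for about half a second to check that the catch holds (press the lid down again if it gives), and last lower the vent lever all the way. Leave the other things on the counter where they are.

Things in the scene. Friction and masses are not known exactly. Their poses are not given: they have to be found in the camera images.
- steamer_floor (a point): Fixed white countertop steamer, open tub 160 x 340 mm, 98 mm high without its lid. Point: centre of the tub's floor, 30 mm above the counter. Axes: x from the front (handle side) back to the hinge, y left, z up. Inside: x -65 to +65, y -155 to +155 mm about this point, 66 mm deep; room for four bowls in a row along y, 74 mm apart.
- lid (a joint): Lid angle, rad: 0 shut, 1.57 upright, stop 2.1; starts shut and caught. Stiff hinge: stays where left (about 4 N at the handle moves it). Catch: in the last 0.09 rad shutting takes a push of 6 to 10 N at the handle, then it snaps to 0; pulling it open takes 13 to 18 N. Caught, it has 0.012 rad (2 mm) of play; not caught, it rests on the catch at 0.05 rad or more.
- lid_handle (a point): Grip point of the lid's black handle, a tab at the middle of the lid's free edge: 32 mm wide (along y), 12 mm thick, sticking out 39 mm. Point: 177 mm from the hinge, 23 mm beyond the lid's edge; lid shut: 8 mm above the hinge line. It points to the front when shut and up when the lid is upright; its two sides can be taken from above at any angle.
- lid_hinge (a point): Middle of the lid's hinge line, at the back of the tub, 74 mm behind the centre of the tub's floor and 68 mm above it; the hinge runs along the steamer's y. Axes of the lid: x along the lid from handle to hinge, y left, z out of its upper face. The lid's plate is 14 mm thick.
- vent (a joint): Angle of the vent lever on the lid's valve head, rad: 0 lowered (parallel to the lid, vent closed), about 1 raised (vent open), stop at 1.2. It starts lowered, within 0.12 rad. It stays where it is left; about 1 N at its tip moves it. Its pivot runs along the steamer's y.
- vent_tip (a point): Middle of the paddle at the end of the red vent lever: 26 mm long, 22 mm wide (along y), 10 mm thick, 64 mm from the pivot. Lowered, the lever points to the front of the steamer, the paddle 33 mm above the lid's upper face; nothing is under or beside it.
- vent_pivot (a point): Pivot of the vent lever, on a dark metal valve head 50 x 44 mm at the left of the lid: 50 mm from the hinge towards the handle, 90 mm left of the lid's middle, 47 mm above the hinge line when the lid is shut.
- catch: Brass roller of the sprung catch on the front of the tub, below the lid's handle. A steel bar 10 mm thick under the handle snaps in below this roller and bears up against the roller when the shut lid is tugged. A pull of 7 to 11 N at the handle is a good tug.
- bowl1_mid (a point): Blue round stacking bowl with a white band, 50 mm high: straight wall 64 mm across in its upper 36 mm, foot 50 mm across in its lower 14 mm, wall 4 mm, 150 g; bottom bowl of the pile. In the pile the foot sits in the bowl below, each bowl 36 mm above the next. The point is at its centre, half-way up (25 mm); z up its axis.
- bowl2_mid (a point): Blue round stacking bowl with a white band, 50 mm high: straight wall 64 mm across in its upper 36 mm, foot 50 mm across in its lower 14 mm, wall 4 mm, 150 g; second bowl of the pile, in bowl1. In the pile the foot sits in the bowl below, each bowl 36 mm above the next. The point is at its centre, half-way up (25 mm); z up its axis.
- bowl3_mid (a point): Blue round stacking bowl with a white band, 50 mm high: straight wall 64 mm across in its upper 36 mm, foot 50 mm across in its lower 14 mm, wall 4 mm, 150 g; third bowl of the pile, in bowl2; absent in some runs. In the pile the foot sits in the bowl below, each bowl 36 mm above the next. The point is at its centre, half-way up (25 mm); z up its axis.
- bowl4_mid (a point): Blue round stacking bowl with a white band, 50 mm high: straight wall 64 mm across in its upper 36 mm, foot 50 mm across in its lower 14 mm, wall 4 mm, 150 g; a bowl standing alone on the counter; absent in some runs. In the pile the foot sits in the bowl below, each bowl 36 mm above the next. The point is at its centre, half-way up (25 mm); z up its axis.
- bowl5_mid (a point): Blue round stacking bowl with a white band, 50 mm high: straight wall 64 mm across in its upper 36 mm, foot 50 mm across in its lower 14 mm, wall 4 mm, 150 g; another bowl standing alone; absent in some runs. In the pile the foot sits in the bowl below, each bowl 36 mm above the next. The point is at its centre, half-way up (25 mm); z up its axis.
- mill: Dark wooden pepper mill, 165 mm high, 52 mm across; a bystander, not part of the job. Origin under its centre.
- salt: Small glass salt jar with steel cap, 60 mm high, 52 mm across; a bystander, not part of the job. Origin under its centre.
- candle: Peach candle, 70 mm high, 60 mm across; a bystander, not part of the job. Origin under its centre.
- dish: Low aluminium dish, 100 mm across, 30 mm high; a bystander, not part of the job. Origin under its centre.
- tin: Copper tin, 100 mm high, 80 mm across; a bystander, not part of the job. Origin under its centre.
- mug: White mug, 85 mm high, 76 mm across; a bystander, not part of the job. Origin under its centre.
Not all that is in view belongs to the job. Leave any purple or turquoise look-alike of the part that bears bowl2_mid alone.

How it is judged:
By the outcome, as a careful person would: the job done as asked, in the order asked, and still so for the second after the job is handed in, with the robot touching nothing.
Of bowl3, bowl4, bowl5 only 1 to 2 are there at a start; the rules pass over those that are not, and their reading is None.
At some moment in a run one of bowl4, bowl5 may be knocked a few centimetres aside while the robot is not near it.
It also fails if it takes over 210 s, if anything falls off the work surface, if the arm or the gripper's body presses on something with over 40 N, if the wrist force passes 120 N, or if a joint passes its speed limit or range.

## Working session

There is one attempt and no reset: what is moved stays moved. The work goes in short steps, Python scripts to look and compute and a tool call to move; the robot and the scene stay as the last step left them, time stands still between calls to the robot, and variables do not carry over. Pictures are saved under pics/ and viewed, at most 14 in all, crops included, and the job is handed in when it is done.

Besides the shell and the picture viewer there is one more tool, called after ">>>" as name([rows], argument=value, ...), one row to a line, values as JSON. jog_arm: Moves the arm, as the interface text tells. Shift numbers are shares of 12 cm and turn numbers shares of pi/2 rad, none past 1 either way. Its arguments: {"type":"object","properties":{"increments":{"type":"array"},"force":{"type":"number"}},"required":["increments"]}

```bash
ls; mkdir -p pics
cat > h.py <<'E'
import numpy as np, cv2
from scipy.spatial.transform import Rotation as R
from plant import get_state, imaging, job, ctrl
def cam(name):
    s=get_state(); c=imaging.read_camera(name)
    if 'extrinsics' in c: T=np.array(c['extrinsics'])
    else:
        W=np.eye(4); W[:3,:3]=R.from_quat(s['tcp_rot']).as_matrix(); W[:3,3]=s['eef_pos']
        T=W@np.array(c['mount'])
    c['T']=T; return c
def cloud(c):
    h,w=c['depth'].shape
    v,u=np.mgrid[0:h,0:w]
    p=cv2.undistortPoints(np.stack([u,v],-1).reshape(-1,1,2).astype(np.float64),np.array(c['camera_matrix']),np.array(c['dist'])).reshape(h,w,2)
    d=c['depth'].astype(float)
    P=np.stack([p[...,0]*d,-p[...,1]*d,-d],-1)
    X=P@c['T'][:3,:3].T+c['T'][:3,3]; X[d==0]=np.nan
    return X
def save(c,n): cv2.imwrite('pics/'+n+'.png',c['frame'])
def blobs(m,X,amin=60):
    n,l,st,ce=cv2.connectedComponentsWithStats(m.astype(np.uint8))
    for i in range(1,n):
        if st[i,4]<amin: continue
        q=X[l==i]; q=q[~np.isnan(q[:,0])]
        if len(q)<20: continue
        print('px',ce[i].round(0),'box',st[i,:4],'n',st[i,4],'lo',np.percentile(q,3,axis=0).round(3),'hi',np.percentile(q,97,axis=0).round(3))
E
python3 - <<'E'
from h import *
print(get_state())
for n in ['scene','side']:
    c=cam(n); save(c,n+'0'); X=cloud(c)
    hsv=cv2.cvtColor(c['frame'],cv2.COLOR_BGR2HSV)
    H,S,V=cv2.split(hsv)
    np.savez('/tmp/'+n,X=X,hsv=hsv)
    print(n,c['T'].round(3).tolist())
    print('blue');blobs((H>98)&(H<125)&(S>110)&(V>50),X)
    print('red');blobs(((H<6)|(H>174))&(S>150)&(V>60),X,30)
E
```

```text
pics
{'time': 0.0, 'qpos': array([-1.28096352e+00,  2.87186396e-01,  1.57816757e+00, -2.20728624e-05,
        1.27858436e+00, -1.49998023e-01]), 'dq': array([-9.70839987e-05, -4.24774286e-04, -6.92799564e-04, -6.46299711e-04,
        1.13610328e-03,  1.22220522e-03]), 'joint_efforts': array([-2.46205118e-04, -4.05986845e+01, -2.92625731e+01, -1.56611059e-04,
        5.91409756e-03,  3.60921874e-06]), 'eef_pos': array([ 0.28725837, -0.61017117,  0.25493838]), 'tcp_rot': array([ 9.75914537e-01,  2.18150042e-01, -9.24738254e-05, -1.16923166e-03]), 'contact_force': array([ 0.59874061,  0.77349411, -0.12750401]), 'wrist_torque': array([0.03769963, 0.02362801, 0.01859236]), 'finger_force': 0.0, 'opening': 0.999826041394165}
scene [[-0.748, -0.45, 0.487, 1.127], [0.663, -0.519, 0.539, 0.583], [0.01, 0.726, 0.687, 0.944], [0.0, 0.0, 0.0, 1.0]]
blue
px [420. 266.] box [412 260  19  10] n 67 lo [0.454 0.208 0.042] hi [0.475 0.248 0.055]
red
px [318. 183.] box [305 178  22  13] n 70 lo [ 0.51  -0.104  0.149] hi [ 0.57  -0.089  0.157]
px [222. 338.] box [174 269  94 131] n 5040 lo [ 0.923 -0.021  0.034] hi [1.019 0.215 0.179]
px [227. 290.] box [224 284   8  14] n 59 lo [0.901 0.023 0.142] hi [0.919 0.041 0.152]
side [[-0.966, 0.151, -0.211, 0.266], [-0.259, -0.526, 0.81, 0.994], [0.011, 0.837, 0.548, 0.846], [0.0, 0.0, 0.0, 1.0]]
blue
red
px [164. 213.] box [125 174  75  86] n 2549 lo [ 0.897 -0.007  0.03 ] hi [1.005 0.216 0.172]
px [320. 188.] box [308 186  21   5] n 35 lo [ 0.506 -0.104  0.147] hi [ 0.567 -0.086  0.155]
px [115. 286.] box [111 282   9   8] n 56 lo [0.867 0.418 0.138] hi [0.88  0.431 0.151]
```

View pics/scene0.png

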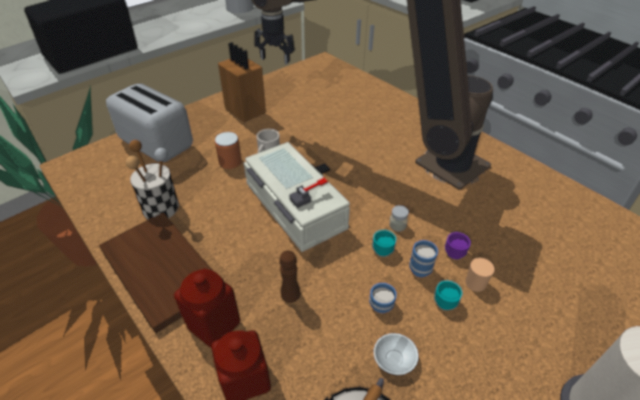

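View pics/side0.png

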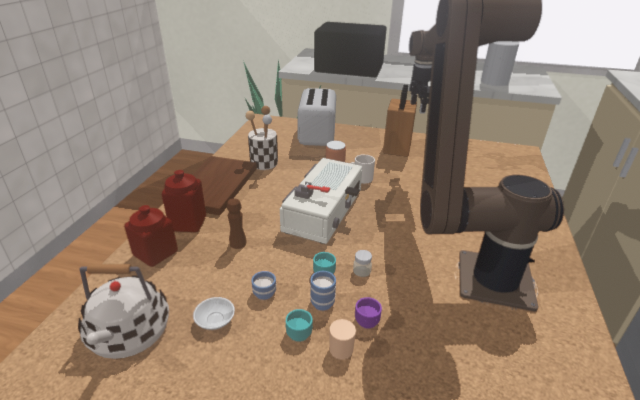

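Scene picture:
- **Steamer:** about (295,195), with its handle at (320,168) and red lever at (318,183).
- **Candidates for the bowls:** blue pile (424,258), lone blue bowl (383,297), turquoise (384,243) and (448,294), purple (458,245), aluminium dish (396,355).
- **Choice:** the blue pile and the lone blue bowl, both with white bands.

Run:
```python
from h import *
im=[]
for n in ['scene','side']:
    d=np.load(f'/tmp/{n}.npz'); X=d['X']; hsv=d['hsv']; H,S,V=cv2.split(hsv)
    x,y,z=X[...,0],X[...,1],X[...,2]
    m=(z>0.104)&(z<0.119)&(x>.4)&(x<.8)&(y<.05)&(y>-.5)
    nl,l,st,ce=cv2.connectedComponentsWithStats(m.astype(np.uint8))
    i=1+np.argmax(st[1:,4]); q=X[l==i]
    r=cv2.minAreaRect((q[:,:2]*1000).astype(np.float32)); print(n,'lid rect',r,'z',np.median(q[:,2]))
    print(cv2.boxPoints(r).round(0).tolist())
    red=((H<8)|(H>172))&(S>120)&(V>60)&(z>.12)&(x>.4)&(x<.7)&(y<.0)
    q=X[red]; print('red',q.min(0).round(3),q.max(0).round(3)); 
    a=q[np.argsort(q[:,0])][:8]; print(' front end',a.mean(0).round(3))
    print('raised things'); blobs((z>.012)&(z<.3)&(x>.2)&(x<1.0)&(y<.6)&(y>-.8),X,40)
    print('blue'); blobs((H>95)&(H<128)&(S>60)&(V>40)&(z>.01)&(z<.2)&(x>.2)&(y>-.0),X,20)
    f=cv2.imread(f'pics/{n}0.png'); im.append(f)
a=cv2.resize(im[0][225:320,360:490],None,fx=4,fy=4); b=cv2.resize(im[1][240:350,240:390],None,fx=3.4,fy=3.4)
a=cv2.resize(a,(400,300));b=cv2.resize(b,(400,300)); cv2.imwrite('pics/crop1.png',np.hstack([a,b]))
```

```text
scene lid rect ((527.6681518554688, -189.7839813232422), (341.6398010253906, 204.64915466308594), 80.57867431640625) z 0.11271141174404026
[[399.0, -342.0], [601.0, -375.0], [657.0, -38.0], [455.0, -5.0]]
red [ 0.504 -0.107  0.146] [ 0.577 -0.086  0.159]
 front end [ 0.508 -0.096  0.156]
raised things
px [261.  50.] box [254  41  12  19] n 106 lo [ 0.296 -0.673  0.247] hi [ 0.325 -0.641  0.299]
px [243.  84.] box [220  42  46  79] n 2436 lo [ 0.303 -0.792  0.021] hi [ 0.407 -0.676  0.262]
px [288.  55.] box [281  47  15  18] n 112 lo [ 0.25  -0.574  0.247] hi [ 0.281 -0.54   0.299]
px [184. 241.] box [119  92 152 308] n 15127 lo [ 0.66  -0.758  0.026] hi [0.996 0.21  0.196]
px [442. 137.] box [420 113  45  46] n 1487 lo [0.204 0.004 0.19 ] hi [0.239 0.117 0.297]
px [295. 192.] box [245 129 104 122] n 7036 lo [ 0.442 -0.454  0.022] hi [ 0.642 -0.02   0.144]
px [228. 149.] box [215 132  27  36] n 763 lo [ 0.545 -0.534  0.016] hi [ 0.613 -0.468  0.102]
px [398. 217.] box [389 205  19  25] n 362 lo [0.347 0.049 0.014] hi [0.39  0.091 0.063]
px [383. 242.] box [372 229  24  26] n 514 lo [
[... 2080 characters left out ...]
 [310 252  26  57] n 1267 lo [0.412 0.078 0.02 ] hi [0.489 0.25  0.086]
px [121. 312.] box [ 78 264  92  94] n 6319 lo [0.785 0.366 0.026] hi [0.939 0.523 0.198]
px [263. 284.] box [251 271  25  27] n 558 lo [0.569 0.195 0.017] hi [0.628 0.255 0.051]
px [213. 311.] box [194 297  41  32] n 676 lo [0.642 0.299 0.012] hi [0.729 0.389 0.032]
px [368. 311.] box [355 297  27  30] n 656 lo [0.292 0.216 0.017] hi [0.348 0.276 0.051]
px [299. 324.] box [286 309  27  31] n 699 lo [0.443 0.298 0.018] hi [0.5   0.359 0.052]
px [342. 337.] box [329 319  27  38] n 833 lo [0.338 0.322 0.016] hi [0.391 0.374 0.072]
blue
px [322. 278.] box [311 270  24  20] n 123 lo [0.413 0.129 0.031] hi [0.47  0.251 0.088]
```

View pics/crop1.png

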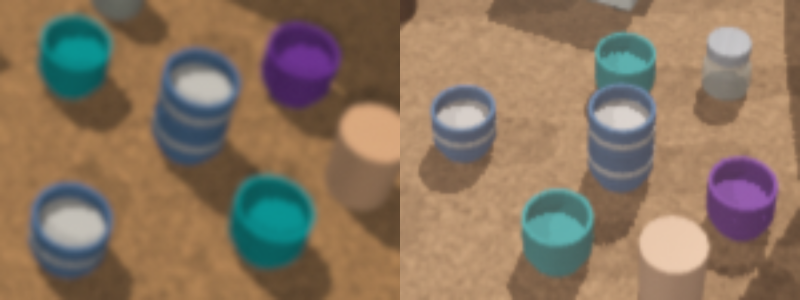

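The pile's top is at 0.086 m, so it holds two bowls. With the lone bowl at (0.602, 0.225), that makes three in all. The steamer is at (0.547, -0.192) with yaw -0.15, and the measured lever end fits this within 2 mm. I'm moving to above the vent lever.

>>> jog_arm([
  {"dx": 0.15,"dy": 0.33,"az": -0.09},
  {"dx": 0.3,"dy": 0.66,"az": -0.18},
  {"dx": 0.45,"dy": 1,"az": -0.27},
  {"dx": 0.45,"dy": 1,"az": -0.376},
])

```text
$.increments[0]: bad value
```

>>> jog_arm([
  {"dx": 0.15,"dy": 0.33},
  {"dx": 0.3,"dy": 0.66},
  {"dx": 0.45,"dy": 1},
])

```text
$.increments[0]: bad value
```

>>> jog_arm([
  {"dx": 0.15,"dy": 0.33},
  {"dx": 0.3,"dy": 0.66},
  {"dx": 0.4,"dy": 0.9},
  {"dx": 0.4,"dy": 0.9},
  {"dx": 0.4,"dy": 0.9},
])

```text
$.increments[0]: bad value
```

Run:
```python
from h import *
s=get_state(); print(s['eef_pos'],s['tcp_rot'],s['qpos'].round(2),s['contact_force'],ctrl.finger_overhang)
c=cam('wrist'); save(c,'w1'); X=cloud(c)
H,S,V=cv2.split(cv2.cvtColor(c['frame'],cv2.COLOR_BGR2HSV)); z=X[...,2]
red=((H<8)|(H>172))&(S>120)&(V>60); blobs(red,X)
ok=z>.08; q=X[(z>.104)&(z<.119)]; r=cv2.minAreaRect((q[:,:2]*1000).astype(np.float32)); print(r,cv2.boxPoints(r).round(0).tolist())
```

```text
[ 0.28727903 -0.61021809  0.25503622] [ 9.75914256e-01  2.18151724e-01 -6.84032328e-05 -1.08841066e-03] [-1.28  0.29  1.58  0.    1.28 -0.15] [-0.15342938 -0.21049435 -0.47290126] 0.025
((350.2583312988281, -680.18115234375), (4.375528335571289, 107.11094665527344), 89.19720458984375) [[297.0, -682.0], [404.0, -683.0], [404.0, -679.0], [297.0, -677.0]]
```

View pics/w1.png

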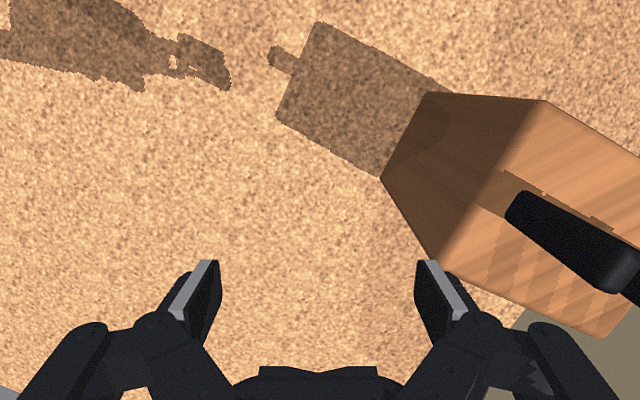

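The arm hasn't moved: each row was refused as incomplete, and the wrist picture shows only the knife block at right, (540,200). I'll give every field.

>>> jog_arm([
  {"dx": 0.15,"dy": 0.33,"dz": 0,"ax": 0,"ay": 0,"az": -0.09,"gripper": 1},
  {"dx": 0.3,"dy": 0.66,"dz": 0,"ax": 0,"ay": 0,"az": -0.18,"gripper": 1},
  {"dx": 0.45,"dy": 1,"dz": 0,"ax": 0,"ay": 0,"az": -0.27,"gripper": 1},
  {"dx": 0.45,"dy": 1,"dz": 0,"ax": 0,"ay": 0,"az": -0.376,"gripper": 1},
])

```text
time: 0.55
eef_pos: [0.3432, -0.4861, 0.2555]
tcp_rot: [0.998, -0.068, -0.0, -0.002]
contact_force: [-0.7, 0.0, 0.3]
opening: 1.002
finger_force: 0.0
```

>>> jog_arm([
  {"dx": 0.15,"dy": 0.33,"dz": 0,"ax": 0,"ay": 0,"az": 0,"gripper": 1},
  {"dx": 0.3,"dy": 0.66,"dz": 0,"ax": 0,"ay": 0,"az": 0,"gripper": 1},
  {"dx": 0.45,"dy": 1,"dz": 0,"ax": 0,"ay": 0,"az": 0,"gripper": 1},
])

```text
time: 0.85
eef_pos: [0.3956, -0.3693, 0.2559]
tcp_rot: [0.998, -0.068, -0.0, -0.0]
contact_force: [0.1, 0.1, -0.5]
opening: 1.0
finger_force: 0.0
```

>>> jog_arm([
  {"dx": 0.15,"dy": 0.33,"dz": 0,"ax": 0,"ay": 0,"az": 0,"gripper": 1},
  {"dx": 0.3,"dy": 0.66,"dz": 0,"ax": 0,"ay": 0,"az": 0,"gripper": 1},
  {"dx": 0.4,"dy": 0.9,"dz": 0,"ax": 0,"ay": 0,"az": 0,"gripper": 1},
  {"dx": 0.4,"dy": 0.9,"dz": 0,"ax": 0,"ay": 0,"az": 0,"gripper": 1},
  {"dx": 0.4,"dy": 0.9,"dz": 0,"ax": 0,"ay": 0,"az": 0,"gripper": 1},
])

```text
time: 1.35
eef_pos: [0.4435, -0.2623, 0.2562]
tcp_rot: [0.998, -0.066, -0.0, 0.0]
contact_force: [0.1, -1.2, 0.2]
opening: 1.0
finger_force: 0.0
```

Run:
```python
from h import *
s=get_state(); print(s['time'],s['eef_pos'],s['tcp_rot'],s['qpos'].round(2),s['contact_force'],ctrl.finger_overhang)
c=cam('wrist'); save(c,'w2'); X=cloud(c)
H,S,V=cv2.split(cv2.cvtColor(c['frame'],cv2.COLOR_BGR2HSV)); z=X[...,2]
red=((H<8)|(H>172))&(S>120)&(V>60); blobs(red,X)
q=X[(z>.104)&(z<.119)]; r=cv2.minAreaRect((q[:,:2]*1000).astype(np.float32)); print(r,cv2.boxPoints(r).round(0).tolist())
```

```text
1.35 [ 0.44347734 -0.26226937  0.25616919] [ 9.97802801e-01 -6.62534045e-02 -1.62579407e-04  1.72920803e-04] [-0.73 -0.07  1.96 -0.    1.25  0.97] [ 0.11668336 -1.18931076  0.21706236] 0.025
px [ 59. 100.] box [ 40  37  44 115] n 2985 lo [ 0.507 -0.11   0.145] hi [ 0.574 -0.09   0.155]
((510.9192810058594, -187.37074279785156), (338.4883728027344, 169.9272918701172), 81.22593688964844) [[401.0, -342.0], [569.0, -368.0], [621.0, -33.0], [453.0, -7.0]]
```

View pics/w2.png

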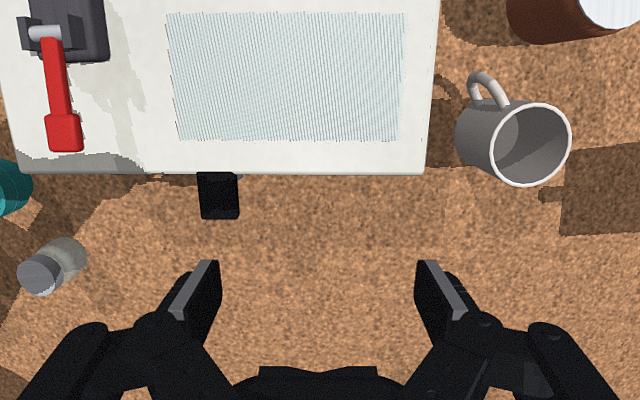

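The wrist view shows the lever paddle at (65,133) and the black handle at (218,195). I'm measuring both from this view.

Run:
```python
from h import *
s=get_state(); c=cam('wrist'); X=cloud(c)
H,S,V=cv2.split(cv2.cvtColor(c['frame'],cv2.COLOR_BGR2HSV))
red=((H<8)|(H>172))&(S>120)&(V>60); m=red.copy(); m[:114]=0; q=X[m]; print('paddle',np.nanmedian(q,0).round(4), np.nanmin(q,0).round(4),np.nanmax(q,0).round(4))
q=X[red]; d=np.polyfit(q[:,0],q[:,2],1); print('slope',d)
m=(V<50); m[:165]=0;m[225:]=0;m[:,:190]=0;m[:,245:]=0; m&=(X[...,2]>.09); q=X[m]
r=cv2.minAreaRect((q[:,:2]*1000).astype(np.float32)); print('handle',r,cv2.boxPoints(r).round(1).tolist(),np.median(q[:,2]))
y=-.153; Rm=np.array([[np.cos(y),-np.sin(y)],[np.sin(y),np.cos(y)]])
C=np.array([.547,-.192])
for n,p in dict(paddle=[-40,90],handle=[-103,0],hinge=[74,0]).items(): print(n,(C+Rm@np.array(p)/1000).round(4))
print(s['eef_pos'],s['contact_force'])
```

```text
paddle [ 0.5175 -0.1012  0.1531] [ 0.5035 -0.1105  0.1433] [ 0.5307 -0.0865  0.1557]
 ** On entry to DLASCL parameter number  4 had an illegal value
 ** On entry to DLASCL parameter number  4 had an illegal value
 ** On entry to DLASCL parameter number  4 had an illegal value
 ** On entry to DLASCL parameter number  4 had an illegal value
 ** On entry to DLASCL parameter number  5 had an illegal value
 ** On entry to DLASCL parameter number  4 had an illegal valueTraceback (most recent call last):
  File "<stdin>", line 5, in <module>
    c, resids, rank, s = lstsq(lhs, rhs, rcond)
                         ~~~~~^^^^^^^^^^^^^^^^^
    x, resids, rank, s = _umath_linalg.lstsq(a, b, rcond,
                         ~~~~~~~~~~~~~~~~~~~^^^^^^^^^^^^^
                                             signature=signature)
                                             ^^^^^^^^^^^^^^^^^^^^
    raise LinAlgError("SVD did not converge in Linear Least Squares")
numpy.linalg.LinAlgError: SVD did not converge in Linear Least Squares
```

>>> jog_arm([
  {"dx": 0.32,"dy": 0.4,"dz": 0,"ax": 0,"ay": 0,"az": -0.012,"gripper": 1},
  {"dx": 0.63,"dy": 0.7,"dz": 0,"ax": 0,"ay": 0,"az": -0.012,"gripper": 1},
  {"dx": 0.63,"dy": 1,"dz": 0,"ax": 0,"ay": 0,"az": -0.012,"gripper": 1},
])

```text
time: 1.75
eef_pos: [0.5209, -0.1439, 0.2564]
tcp_rot: [0.997, -0.078, 0.001, 0.0]
contact_force: [0.6, -0.2, 0.3]
opening: 1.002
finger_force: 0.0
```

>>> jog_arm([
  {"dx": 0,"dy": 0.36,"dz": 0,"ax": 0,"ay": 0,"az": 0,"gripper": 0},
  {"dx": 0,"dy": 0.36,"dz": 0,"ax": 0,"ay": 0,"az": 0,"gripper": 0},
  {"dx": 0,"dy": 0.36,"dz": -0.1,"ax": 0,"ay": 0,"az": 0,"gripper": 0},
  {"dx": 0,"dy": 0.36,"dz": -0.3,"ax": 0,"ay": 0,"az": 0,"gripper": 0},
  {"dx": 0,"dy": 0.36,"dz": -0.45,"ax": 0,"ay": 0,"az": 0,"gripper": 0},
  {"dx": 0,"dy": 0.36,"dz": -0.6,"ax": 0,"ay": 0,"az": 0,"gripper": 0},
  {"dx": 0,"dy": 0.36,"dz": -0.75,"ax": 0,"ay": 0,"az": 0,"gripper": 0},
  {"dx": 0,"dy": 0.36,"dz": -0.85,"ax": 0,"ay": 0,"az": 0,"gripper": 0},
  {"dx": 0,"dy": 0.36,"dz": -0.85,"ax": 0,"ay": 0,"az": 0,"gripper": 0},
])

```text
time: 2.65
eef_pos: [0.5174, -0.1006, 0.1516]
tcp_rot: [0.997, -0.078, -0.002, -0.001]
contact_force: [-1.1, -0.1, -0.1]
opening: 0.5
finger_force: 0.0
```

Run:
```python
from h import *
s=get_state(); print(s['eef_pos'],s['tcp_rot'],s['contact_force'],s['opening'])
c=cam('wrist'); save(c,'w3')
```

```text
[ 0.51738242 -0.10059561  0.15155207] [ 9.96971107e-01 -7.77322746e-02 -2.42587384e-03 -6.49061292e-04] [-1.07062361 -0.06161169 -0.12672344] 0.4995985285179024
```

View pics/w3.png

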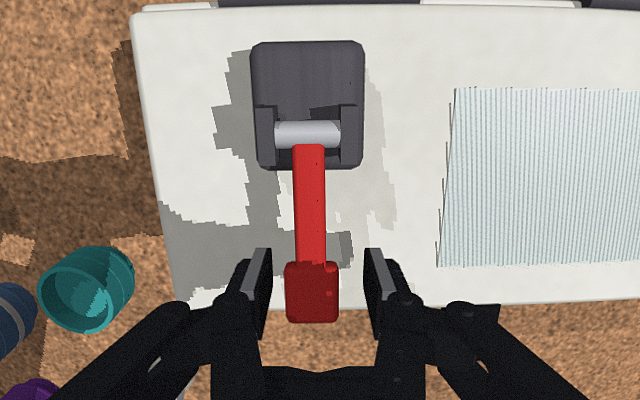

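The paddle at (312,290) sits centred between the pads. Grip it, then follow the lever's arc.

>>> jog_arm([
  {"dx": 0,"dy": 0,"dz": 0,"ax": 0,"ay": 0,"az": 0,"gripper": -0.6},
  {"dx": 0,"dy": 0,"dz": 0,"ax": 0,"ay": 0,"az": 0,"gripper": -0.6},
  {"dx": 0,"dy": 0,"dz": 0,"ax": 0,"ay": 0,"az": 0,"gripper": -0.6},
  {"dx": 0,"dy": 0,"dz": 0,"ax": 0,"ay": 0,"az": 0,"gripper": -0.6},
  {"dx": 0,"dy": 0,"dz": 0,"ax": 0,"ay": 0,"az": 0,"gripper": -0.6},
], force=30)

```text
time: 3.2
eef_pos: [0.5197, -0.0987, 0.1553]
tcp_rot: [0.997, -0.076, 0.001, -0.001]
contact_force: [0.2, 4.9, 0.9]
opening: 0.249
finger_force: 31.0
```

>>> jog_arm([
  {"dx": 0.006,"dy": -0.001,"dz": 0.08,"ax": 0,"ay": 0,"az": 0,"gripper": -0.6},
  {"dx": 0.024,"dy": -0.004,"dz": 0.158,"ax": 0,"ay": 0,"az": 0,"gripper": -0.6},
  {"dx": 0.053,"dy": -0.008,"dz": 0.232,"ax": 0,"ay": 0,"az": 0,"gripper": -0.6},
  {"dx": 0.092,"dy": -0.014,"dz": 0.3,"ax": 0,"ay": 0,"az": 0,"gripper": -0.6},
  {"dx": 0.141,"dy": -0.022,"dz": 0.363,"ax": 0,"ay": 0,"az": 0,"gripper": -0.6},
  {"dx": 0.199,"dy": -0.031,"dz": 0.418,"ax": 0,"ay": 0,"az": 0,"gripper": -0.6},
  {"dx": 0.265,"dy": -0.041,"dz": 0.463,"ax": 0,"ay": 0,"az": 0,"gripper": -0.6},
  {"dx": 0.288,"dy": -0.044,"dz": 0.475,"ax": 0,"ay": 0,"az": 0,"gripper": -0.6},
  {"dx": 0.288,"dy": -0.044,"dz": 0.475,"ax": 0,"ay": 0,"az": 0,"gripper": -0.6},
])

```text
time: 4.1
eef_pos: [0.5526, -0.1033, 0.2107]
tcp_rot: [0.997, -0.076, -0.003, -0.002]
contact_force: [-1.5, 6.4, -2.5]
opening: 0.25
finger_force: 29.9
```

>>> jog_arm([
  {"dx": 0,"dy": 0,"dz": 0,"ax": 0,"ay": 0,"az": 0,"gripper": 0},
  {"dx": 0,"dy": 0,"dz": 0,"ax": 0,"ay": 0,"az": 0,"gripper": 0},
  {"dx": 0,"dy": 0,"dz": 0,"ax": 0,"ay": 0,"az": 0,"gripper": 0},
  {"dx": 0,"dy": 0,"dz": 0,"ax": 0,"ay": 0,"az": 0,"gripper": 0},
  {"dx": 0,"dy": 0,"dz": 0.2,"ax": 0,"ay": 0,"az": 0,"gripper": 0},
  {"dx": 0,"dy": 0,"dz": 0.5,"ax": 0,"ay": 0,"az": 0,"gripper": 0},
  {"dx": -0.4,"dy": -0.2,"dz": 0.6,"ax": 0,"ay": 0,"az": 0,"gripper": 0},
  {"dx": -0.8,"dy": -0.4,"dz": 0.6,"ax": 0,"ay": 0,"az": 0,"gripper": 0},
  {"dx": -0.95,"dy": -0.62,"dz": 0.6,"ax": 0,"ay": 0,"az": 0,"gripper": 0.3},
  {"dx": -0.95,"dy": -0.62,"dz": 0.6,"ax": 0,"ay": 0,"az": 0,"gripper": 0.3},
])

```text
time: 5.1
eef_pos: [0.4374, -0.1818, 0.2841]
tcp_rot: [0.997, -0.079, 0.0, 0.001]
contact_force: [0.8, 0.3, -0.1]
opening: 0.651
finger_force: 0.0
```

Run:
```python
from h import *
s=get_state(); c=cam('wrist'); X=cloud(c); save(c,'w4'); print(s['eef_pos'],s['tcp_rot'],s['contact_force'],s['opening'])
H,S,V=cv2.split(cv2.cvtColor(c['frame'],cv2.COLOR_BGR2HSV)); ok=~np.isnan(X[...,0])
red=((H<8)|(H>172))&(S>120)&(V>60)&ok; q=X[red]; 
if len(q): a=q[np.argsort(q[:,2])]; print('lever low',a[:30].mean(0).round(3),'high',a[-30:].mean(0).round(3))
print('dark'); blobs((V<50)&ok&(X[...,2]>.09)&(X[...,2]<.118),X)
```

```text
[ 0.43735553 -0.18183696  0.28411257] [ 9.96880456e-01 -7.89141865e-02  4.17627386e-04  1.31650417e-03] [ 0.83024679  0.32120561 -0.07502839] 0.6510366226140576
lever low [ 0.552 -0.478  0.004] high [ 0.543 -0.101  0.212]
dark
px [312. 167.] box [294 145  37  46] n 1585 lo [ 0.429 -0.193  0.11 ] hi [ 0.467 -0.164  0.113]
```

View pics/w4.png

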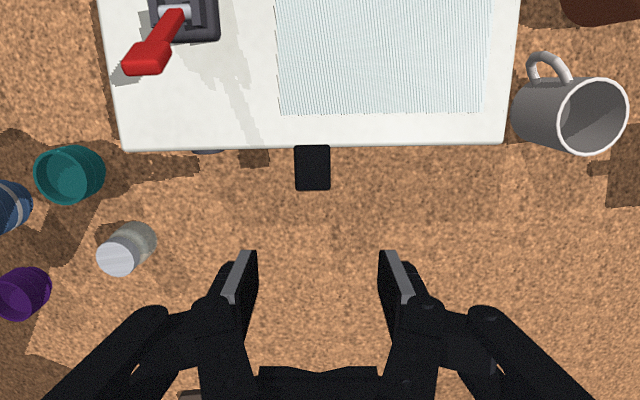

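The lever is raised (red end at z 0.21, pixel (150,55)). The handle at (312,167) is where the model puts it. Descend onto it.

>>> jog_arm([
  {"dx": 0.045,"dy": 0.045,"dz": -0.3,"ax": 0,"ay": 0,"az": 0,"gripper": 0.3},
  {"dx": 0.045,"dy": 0.045,"dz": -0.6,"ax": 0,"ay": 0,"az": 0,"gripper": 0.3},
  {"dx": 0.045,"dy": 0.045,"dz": -0.9,"ax": 0,"ay": 0,"az": 0,"gripper": 0.3},
  {"dx": 0.045,"dy": 0.045,"dz": -1,"ax": 0,"ay": 0,"az": 0,"gripper": 0.3},
])

```text
time: 5.55
eef_pos: [0.4435, -0.172, 0.1594]
tcp_rot: [0.997, -0.076, -0.003, -0.002]
contact_force: [-0.3, 0.7, -0.6]
opening: 0.649
finger_force: 0.0
```

>>> jog_arm([
  {"dx": 0,"dy": 0,"dz": -0.15,"ax": 0,"ay": 0,"az": 0,"gripper": 0.3},
  {"dx": 0,"dy": 0,"dz": -0.3,"ax": 0,"ay": 0,"az": 0,"gripper": 0.3},
  {"dx": 0,"dy": 0,"dz": -0.39,"ax": 0,"ay": 0,"az": 0,"gripper": 0.3},
  {"dx": 0,"dy": 0,"dz": -0.39,"ax": 0,"ay": 0,"az": 0,"gripper": 0.3},
  {"dx": 0,"dy": 0,"dz": -0.39,"ax": 0,"ay": 0,"az": 0,"gripper": -0.5},
  {"dx": 0,"dy": 0,"dz": -0.39,"ax": 0,"ay": 0,"az": 0,"gripper": -0.5},
  {"dx": 0,"dy": 0,"dz": -0.39,"ax": 0,"ay": 0,"az": 0,"gripper": -0.5},
  {"dx": 0,"dy": 0,"dz": -0.39,"ax": 0,"ay": 0,"az": 0,"gripper": -0.5},
], force=60)

```text
time: 6.35
eef_pos: [0.445, -0.1784, 0.1187]
tcp_rot: [0.997, -0.074, 0.0, 0.006]
contact_force: [-6.4, -14.0, -0.7]
opening: 0.357
finger_force: 60.4
```

>>> jog_arm([
  {"dx": 0.007,"dy": -0.031,"dz": 0.088,"ax": 0,"ay": 0,"az": 0,"gripper": -0.5},
  {"dx": 0.018,"dy": -0.033,"dz": 0.176,"ax": 0,"ay": 0,"az": 0,"gripper": -0.5},
  {"dx": 0.042,"dy": -0.036,"dz": 0.292,"ax": 0,"ay": 0,"az": 0,"gripper": -0.5},
  {"dx": 0.085,"dy": -0.043,"dz": 0.433,"ax": 0,"ay": 0,"az": 0,"gripper": -0.5},
  {"dx": 0.085,"dy": -0.043,"dz": 0.433,"ax": 0,"ay": 0,"az": 0,"gripper": -0.5},
])

```text
time: 6.85
eef_pos: [0.4567, -0.1804, 0.1712]
tcp_rot: [0.997, -0.076, 0.002, 0.002]
contact_force: [1.4, -2.5, -1.7]
opening: 0.356
finger_force: 67.1
```

>>> jog_arm([
  {"dx": 0.056,"dy": -0.009,"dz": 0.137,"ax": 0,"ay": 0,"az": 0,"gripper": -0.5},
  {"dx": 0.125,"dy": -0.019,"dz": 0.267,"ax": 0,"ay": 0,"az": 0,"gripper": -0.5},
  {"dx": 0.207,"dy": -0.032,"dz": 0.388,"ax": 0,"ay": 0,"az": 0,"gripper": -0.5},
  {"dx": 0.3,"dy": -0.046,"dz": 0.502,"ax": 0,"ay": 0,"az": 0,"gripper": -0.5},
  {"dx": 0.404,"dy": -0.062,"dz": 0.605,"ax": 0,"ay": 0,"az": 0,"gripper": -0.5},
  {"dx": 0.518,"dy": -0.08,"dz": 0.698,"ax": 0,"ay": 0,"az": 0,"gripper": -0.5},
  {"dx": 0.64,"dy": -0.099,"dz": 0.778,"ax": 0,"ay": 0,"az": 0,"gripper": -0.5},
  {"dx": 0.77,"dy": -0.119,"dz": 0.846,"ax": 0,"ay": 0,"az": 0,"gripper": -0.5},
  {"dx": 0.905,"dy": -0.14,"dz": 0.9,"ax": 0,"ay": 0,"az": 0,"gripper": -0.5},
  {"dx": 0.905,"dy": -0.14,"dz": 0.9,"ax": 0,"ay": 0,"az": 0,"gripper": -0.5},
])

```text
time: 7.85
eef_pos: [0.5636, -0.1955, 0.2741]
tcp_rot: [0.997, -0.076, -0.002, -0.001]
contact_force: [1.9, -2.1, -8.3]
opening: 0.353
finger_force: 62.3
```

>>> jog_arm([
  {"dx": 0.141,"dy": -0.022,"dz": 0.04,"ax": 0,"ay": 0,"az": 0,"gripper": -0.5},
  {"dx": 0.284,"dy": -0.044,"dz": 0.066,"ax": 0,"ay": 0,"az": 0,"gripper": -0.5},
  {"dx": 0.43,"dy": -0.066,"dz": 0.077,"ax": 0,"ay": 0,"az": 0,"gripper": -0.5},
  {"dx": 0.575,"dy": -0.089,"dz": 0.073,"ax": 0,"ay": 0,"az": 0,"gripper": -0.5},
  {"dx": 0.719,"dy": -0.111,"dz": 0.055,"ax": 0,"ay": 0,"az": 0,"gripper": -0.5},
  {"dx": 0.862,"dy": -0.133,"dz": 0.022,"ax": 0,"ay": 0,"az": 0,"gripper": -0.5},
  {"dx": 0.959,"dy": -0.148,"dz": -0.009,"ax": 0,"ay": 0,"az": 0,"gripper": -0.5},
  {"dx": 0.959,"dy": -0.148,"dz": -0.009,"ax": 0,"ay": 0,"az": 0,"gripper": -0.5},
])

```text
time: 8.65
eef_pos: [0.6794, -0.2135, 0.2752]
tcp_rot: [0.997, -0.076, 0.0, -0.0]
contact_force: [-0.0, 0.7, 0.0]
opening: 0.249
finger_force: 0.0
```

>>> jog_arm([
  {"dx": 0.134,"dy": -0.021,"dz": -0.055,"ax": 0,"ay": 0,"az": 0,"gripper": -0.5},
  {"dx": 0.134,"dy": -0.021,"dz": -0.055,"ax": 0,"ay": 0,"az": 0,"gripper": -0.5},
  {"dx": 0.134,"dy": -0.021,"dz": -0.055,"ax": 0,"ay": 0,"az": 0,"gripper": 0.3},
  {"dx": 0.134,"dy": -0.021,"dz": -0.055,"ax": 0,"ay": 0,"az": 0,"gripper": 0.3},
  {"dx": 0.134,"dy": -0.021,"dz": -0.055,"ax": 0,"ay": 0,"az": 0,"gripper": 0.3},
  {"dx": 0.134,"dy": -0.021,"dz": 0.2,"ax": 0,"ay": 0,"az": 0,"gripper": 0.3},
  {"dx": 0.134,"dy": -0.021,"dz": 0.45,"ax": 0,"ay": 0,"az": 0,"gripper": 0.3},
  {"dx": -0.2,"dy": 0.3,"dz": 0.5,"ax": 0,"ay": 0,"az": 0.1,"gripper": 1},
  {"dx": -0.6,"dy": 0.6,"dz": 0.5,"ax": 0,"ay": 0,"az": 0.2,"gripper": 1},
  {"dx": -1,"dy": 0.9,"dz": 0.5,"ax": 0,"ay": 0,"az": 0.3,"gripper": 1},
])

```text
time: 9.65
eef_pos: [0.5781, -0.1202, 0.3361]
tcp_rot: [0.989, 0.151, 0.001, 0.0]
contact_force: [-0.1, 0.8, 0.2]
opening: 1.0
finger_force: 0.0
```

Run:
```python
from h import *
s=get_state(); print(s['eef_pos'],s['tcp_rot'],s['contact_force'],s['opening'],s['time'])
ims=[]
for n in ['scene','side']:
    c=cam(n); X=cloud(c); ims.append(c['frame'])
    H,S,V=cv2.split(cv2.cvtColor(c['frame'],cv2.COLOR_BGR2HSV)); z=X[...,2]
    print('raised'); m=(z>.012)&(z<.13)&(X[...,0]>.38)&(X[...,0]<.68)&(X[...,1]<.4)&(X[...,1]>.15); blobs(m,X)
    m=(z>.15)&(V>130)&(S<60)&(X[...,0]>.55)&(X[...,0]<.85)&(X[...,1]<.05)&(X[...,1]>-.45); q=X[m]
    if len(q): 
        xs=((q[:,:2]-[.547,-.192])@[.988,-.152]); print('lid xs,z',np.percentile(xs,[5,50,95]).round(3),np.percentile(q[:,2],[5,50,95]).round(3),np.polyfit(q[:,2],xs,1))
cv2.imwrite('pics/s2.png',np.hstack([ims[0][80:320,180:500],ims[1][120:360,200:520]]))
```

```text
[ 0.57812228 -0.12023126  0.33605641] [9.88569769e-01 1.50762582e-01 6.21391748e-04 2.65281556e-04] [-0.13598726  0.81450792  0.18678651] 0.9998342487101761 9.65
raised
px [423. 257.] box [409 240  29  36] n 814 lo [0.415 0.19  0.019] hi [0.475 0.249 0.087]
px [476. 278.] box [466 264  22  25] n 325 lo [0.381 0.324 0.016] hi [0.396 0.368 0.071]
px [448. 295.] box [434 281  29  29] n 648 lo [0.446 0.299 0.018] hi [0.506 0.357 0.051]
px [382. 297.] box [369 283  28  30] n 667 lo [0.574 0.195 0.018] hi [0.634 0.254 0.051]
px [403. 346.] box [383 333  35  34] n 497 lo [0.641 0.301 0.012] hi [0.678 0.386 0.031]
lid xs,z [0.068 0.079 0.082] [0.172 0.228 0.253] [-0.16646826  0.12301874]
raised
px [264. 284.] box [251 271  25  27] n 561 lo [0.569 0.195 0.018] hi [0.627 0.255 0.051]
px [322. 289.] box [310 271  26  38] n 856 lo [0.411 0.191 0.019] hi [0.469 0.251 0.086]
px [226. 313.] box [207 298  28  31] n 236 lo [0.639 0.299 0.013] hi [0.679 0.389 0.032]
px [299. 324.] box [286 309  27  31] n 702 lo [0.443 0.298 0.019] hi [0.5   0.359 0.051]
px [332. 334.] box [329 319  10  34] n 148 lo [0.38  0.328 0.016] hi [0.393 0.368 0.072]
lid xs,z [0.05  0.067 0.305] [0.168 0.247 0.519] [-0.2296787   0.15279732]
```

View pics/s2.png

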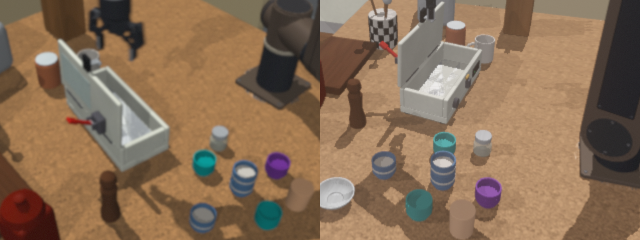

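The handle slipped out of the grip and the lid stands at about 1.43 rad (left crop, (80,85)). I'll push its inner face back with closed fingers, off to the side of the handle.

>>> jog_arm([
  {"dx": 0,"dy": 0,"dz": 0,"ax": 0,"ay": 0,"az": -0.1,"gripper": -1},
  {"dx": 0,"dy": 0,"dz": 0,"ax": 0,"ay": 0,"az": -0.2,"gripper": -1},
  {"dx": 0,"dy": 0,"dz": 0,"ax": 0,"ay": 0,"az": -0.3,"gripper": -1},
  {"dx": 0,"dy": 0,"dz": 0,"ax": 0,"ay": 0,"az": -0.3,"gripper": -1},
  {"dx": 0,"dy": 0,"dz": 0,"ax": 0,"ay": 0,"az": -0.3,"gripper": -1},
  {"dx": 0,"dy": 0,"dz": -0.2,"ax": 0,"ay": 0,"az": -0.3,"gripper": -1},
  {"dx": 0,"dy": 0,"dz": -0.4,"ax": 0,"ay": 0,"az": -0.3,"gripper": -1},
  {"dx": 0,"dy": 0,"dz": -0.6,"ax": 0,"ay": 0,"az": -0.3,"gripper": -1},
  {"dx": 0,"dy": 0,"dz": -0.72,"ax": 0,"ay": 0,"az": -0.3,"gripper": -1},
  {"dx": 0,"dy": 0,"dz": -0.72,"ax": 0,"ay": 0,"az": -0.3,"gripper": -1},
])

```text
time: 10.75
eef_pos: [0.5784, -0.1208, 0.2461]
tcp_rot: [0.996, -0.087, -0.002, -0.001]
contact_force: [0.1, -0.5, 0.8]
opening: -0.003
finger_force: 0.0
```

>>> jog_arm([
  {"dx": 0.1,"dy": -0.015,"dz": 0,"ax": 0,"ay": 0,"az": 0,"gripper": -1},
  {"dx": 0.2,"dy": -0.03,"dz": 0,"ax": 0,"ay": 0,"az": 0,"gripper": -1},
  {"dx": 0.3,"dy": -0.046,"dz": 0,"ax": 0,"ay": 0,"az": 0,"gripper": -1},
  {"dx": 0.4,"dy": -0.062,"dz": 0,"ax": 0,"ay": 0,"az": 0,"gripper": -1},
  {"dx": 0.5,"dy": -0.077,"dz": 0,"ax": 0,"ay": 0,"az": 0,"gripper": -1},
  {"dx": 0.6,"dy": -0.092,"dz": 0,"ax": 0,"ay": 0,"az": 0,"gripper": -1},
  {"dx": 0.7,"dy": -0.108,"dz": 0,"ax": 0,"ay": 0,"az": 0,"gripper": -1},
  {"dx": 0.77,"dy": -0.119,"dz": 0,"ax": 0,"ay": 0,"az": 0,"gripper": -1},
  {"dx": 0.77,"dy": -0.119,"dz": 0,"ax": 0,"ay": 0,"az": 0,"gripper": -1},
])

```text
time: 11.65
eef_pos: [0.6736, -0.1357, 0.2497]
tcp_rot: [0.996, -0.087, 0.001, 0.0]
contact_force: [-0.4, 0.1, -1.1]
opening: -0.001
finger_force: 0.0
```

>>> jog_arm([
  {"dx": -0.3,"dy": 0.05,"dz": 0,"ax": 0,"ay": 0,"az": 0,"gripper": -1},
  {"dx": -0.5,"dy": 0.08,"dz": 0.3,"ax": 0,"ay": 0,"az": 0.05,"gripper": -1},
  {"dx": -0.8,"dy": 0.2,"dz": 0.6,"ax": 0,"ay": 0,"az": 0.14,"gripper": 1},
  {"dx": -1,"dy": 0.5,"dz": 0.6,"ax": 0,"ay": 0,"az": 0.23,"gripper": 1},
  {"dx": -1,"dy": 0.9,"dz": 0.6,"ax": 0,"ay": 0,"az": 0.32,"gripper": 1},
  {"dx": -1,"dy": 1,"dz": 0.6,"ax": 0,"ay": 0,"az": 0.41,"gripper": 1},
  {"dx": -1,"dy": 1,"dz": 0.6,"ax": 0,"ay": 0,"az": 0.5,"gripper": 1},
])

```text
time: 12.35
eef_pos: [0.552, -0.0132, 0.3227]
tcp_rot: [0.952, 0.305, 0.002, 0.001]
contact_force: [0.2, -0.4, 0.6]
opening: 0.846
finger_force: 0.0
```

>>> jog_arm([
  {"dx": -0.3,"dy": 0.33,"dz": 0,"ax": 0,"ay": 0,"az": 0.09,"gripper": 1},
  {"dx": -0.6,"dy": 0.66,"dz": 0,"ax": 0,"ay": 0,"az": 0.18,"gripper": 1},
  {"dx": -0.9,"dy": 1,"dz": 0,"ax": 0,"ay": 0,"az": 0.27,"gripper": 1},
  {"dx": -0.9,"dy": 1,"dz": 0,"ax": 0,"ay": 0,"az": 0.36,"gripper": 1},
  {"dx": -0.9,"dy": 1,"dz": 0,"ax": 0,"ay": 0,"az": 0.45,"gripper": 1},
  {"dx": -0.9,"dy": 1,"dz": 0,"ax": 0,"ay": 0,"az": 0.51,"gripper": 1},
  {"dx": -0.9,"dy": 1,"dz": 0,"ax": 0,"ay": 0,"az": 0.51,"gripper": 1},
])

```text
time: 13.05
eef_pos: [0.4441, 0.1049, 0.3222]
tcp_rot: [0.761, 0.649, 0.001, 0.001]
contact_force: [-0.5, 0.1, -0.2]
opening: 0.995
finger_force: 0.0
```

Run:
```python
from h import *
s=get_state(); print(s['eef_pos'],s['tcp_rot'],s['contact_force'],s['opening'],s['time'],s['qpos'].round(2))
c=cam('scene'); X=cloud(c); a=c['frame']
c=cam('wrist'); Xw=cloud(c)
cv2.imwrite('pics/s3.png',np.vstack([cv2.resize(a[90:290,180:500],(480,300)),cv2.resize(c['frame'],(480,300))]))
z=Xw[...,2]; blobs((z>.012)&(z<.13),Xw)
H,S,V=cv2.split(cv2.cvtColor(a,cv2.COLOR_BGR2HSV)); 
m=np.zeros_like(V,bool); m[100:240,220:360]=1; z=X[...,2]; m&=(z>.2)&(z<.4)&(V>90); q=X[m]; xs=((q[:,:2]-[.547,-.192])@[.988,-.152]); print('lid',len(q),np.percentile(xs,[5,50,95]),np.percentile(q[:,2],[5,50,95]),np.polyfit(q[:,2],xs,1) )
```

```text
[0.44414045 0.10493316 0.32215383] [0.76076756 0.64902256 0.00123339 0.00095461] [-0.54851454  0.07801727 -0.23704539] 0.995258702500707 13.05 [ 0.01 -0.26  2.01  0.    1.39  0.17]
px [442.  27.] box [408   0  68  58] n 3246 lo [0.571 0.196 0.023] hi [0.63  0.248 0.05 ]
px [298.  50.] box [266  16  65  69] n 3575 lo [0.416 0.191 0.068] hi [0.471 0.246 0.086]
px [188.  50.] box [155  18  68  63] n 3285 lo [0.294 0.215 0.024] hi [0.353 0.272 0.05 ]
px [336. 152.] box [310 124  55  57] n 2459 lo [0.439 0.076 0.032] hi [0.495 0.134 0.05 ]
px [581. 163.] box [537 136  95  58] n 3002 lo [0.729 0.034 0.017] hi [0.757 0.073 0.12 ]
px [259. 193.] box [237 169  45  49] n 1647 lo [0.346 0.05  0.018] hi [0.389 0.092 0.061]
px [ 32. 278.] box [  0 222  77 126] n 5825 lo [ 0.013 -0.042  0.013] hi [0.062 0.06  0.125]
px [630. 273.] box [614 222  26  96] n 1720 lo [ 0.869 -0.213  0.013] hi [ 0.894 -0.071  0.03 ]
px [428. 290.] box [354 226 187 159] n 15252 lo [ 0.469 -0.247  0.022] hi [ 0.648 -0.016  0.123]
px [494. 394.] box [484 387  22  13] n 216 lo [ 0.617 -0.24   0.108] hi [ 0.631 -0.21   0.129]
lid 541 [0.11883834 0.13723097 0.14498552] [0.20679718 0.23502896 0.26009801] [-0.12874755  0.16604917]
```

View pics/s3.png

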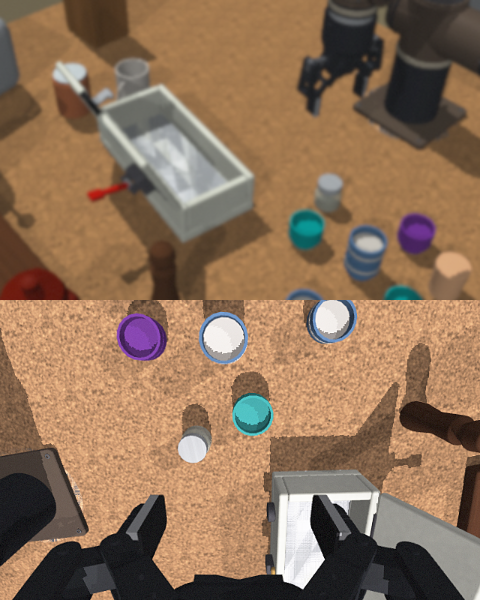

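The lid now leans well back. The wrist view shows the pile at (223,338) and the lone bowl at (332,320). Take the top bowl first.

>>> jog_arm([
  {"dx": 0,"dy": 0.4,"dz": 0,"ax": 0,"ay": 0,"az": 0,"gripper": 1},
  {"dx": 0,"dy": 0.8,"dz": -0.3,"ax": 0,"ay": 0,"az": 0,"gripper": 1},
  {"dx": 0,"dy": 0.95,"dz": -0.65,"ax": 0,"ay": 0,"az": 0,"gripper": 1},
  {"dx": 0,"dy": 0.95,"dz": -1,"ax": 0,"ay": 0,"az": 0,"gripper": 1},
  {"dx": 0,"dy": 0.95,"dz": -1,"ax": 0,"ay": 0,"az": 0,"gripper": 1},
])

```text
time: 13.65
eef_pos: [0.4395, 0.2181, 0.194]
tcp_rot: [0.761, 0.649, -0.007, -0.003]
contact_force: [-1.0, 0.2, 0.1]
opening: 1.002
finger_force: 0.0
```

>>> jog_arm([
  {"dx": 0,"dy": 0,"dz": -0.3,"ax": 0,"ay": 0,"az": 0,"gripper": 1},
  {"dx": 0,"dy": 0,"dz": -0.5,"ax": 0,"ay": 0,"az": 0,"gripper": 1},
  {"dx": 0,"dy": 0,"dz": -0.5,"ax": 0,"ay": 0,"az": 0,"gripper": 1},
  {"dx": 0,"dy": 0,"dz": -0.5,"ax": 0,"ay": 0,"az": 0,"gripper": 1},
])

```text
time: 14.05
eef_pos: [0.4453, 0.2185, 0.1432]
tcp_rot: [0.761, 0.648, 0.001, 0.001]
contact_force: [1.0, -0.5, 0.6]
opening: 1.0
finger_force: 0.0
```

Run:
```python
from h import *
s=get_state(); print(s['eef_pos'],s['tcp_rot'],s['contact_force'],s['opening'],s['time'])
c=cam('wrist'); save(c,'w5'); X=cloud(c); z=X[...,2]; H,S,V=cv2.split(cv2.cvtColor(c['frame'],cv2.COLOR_BGR2HSV))
m=(z>.078)&(z<.092)&(H>95)&(H<128)&(S>60)
q=X[m]; print(len(q)); blobs(m,X)
(cx,cy),r=cv2.minEnclosingCircle((q[:,:2]*1000).astype(np.float32)); print(cx,cy,r)
```

```text
[0.4453289 0.2184938 0.1431556] [7.61399879e-01 6.48281249e-01 1.15251249e-03 5.63791768e-04] [ 1.00164113 -0.45237118  0.58459908] 1.000368164552269 14.05
3015
px [314. 234.] box [259 178 112 106] n 3015 lo [0.414 0.189 0.079] hi [0.473 0.249 0.086]
443.55535888671875 218.39889526367188 32.15632247924805
```

View pics/w5.png

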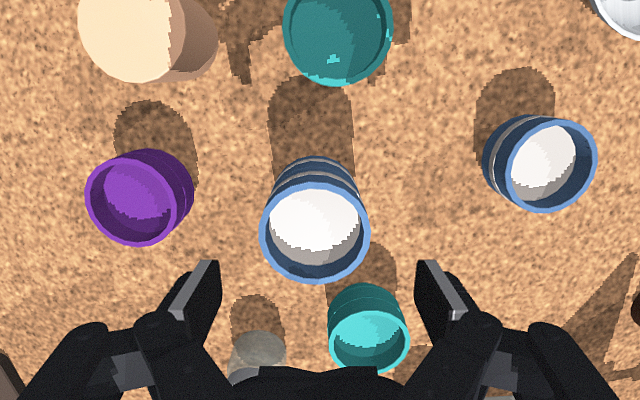

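The top bowl at (314,230) is centred at (0.4436, 0.2184), in line with the gripper. Descend and grip.

>>> jog_arm([
  {"dx": -0.01,"dy": 0,"dz": -0.2,"ax": 0,"ay": 0,"az": 0,"gripper": 1},
  {"dx": -0.01,"dy": 0,"dz": -0.4,"ax": 0,"ay": 0,"az": 0,"gripper": 1},
  {"dx": -0.01,"dy": 0,"dz": -0.57,"ax": 0,"ay": 0,"az": 0,"gripper": 1},
  {"dx": -0.01,"dy": 0,"dz": -0.57,"ax": 0,"ay": 0,"az": 0,"gripper": 1},
  {"dx": -0.01,"dy": 0,"dz": -0.57,"ax": 0,"ay": 0,"az": 0,"gripper": 0.2},
  {"dx": -0.01,"dy": 0,"dz": -0.57,"ax": 0,"ay": 0,"az": 0,"gripper": 0.2},
  {"dx": -0.01,"dy": 0,"dz": -0.57,"ax": 0,"ay": 0,"az": 0,"gripper": 0.2},
  {"dx": -0.01,"dy": 0,"dz": -0.57,"ax": 0,"ay": 0,"az": 0,"gripper": 0.2},
], force=30)

```text
time: 14.9
eef_pos: [0.4447, 0.2192, 0.0753]
tcp_rot: [0.761, 0.649, 0.002, 0.001]
contact_force: [-0.3, -0.1, 6.9]
opening: 0.763
finger_force: 34.1
```

>>> jog_arm([
  {"dx": 0,"dy": 0,"dz": 0.05,"ax": 0,"ay": 0,"az": 0,"gripper": 0.2},
  {"dx": 0,"dy": 0,"dz": 0.15,"ax": 0,"ay": 0,"az": 0,"gripper": 0.2},
  {"dx": 0,"dy": 0,"dz": 0.3,"ax": 0,"ay": 0,"az": 0,"gripper": 0.2},
  {"dx": 0,"dy": 0,"dz": 0.5,"ax": 0,"ay": 0,"az": 0,"gripper": 0.2},
  {"dx": 0,"dy": 0,"dz": 0.8,"ax": 0,"ay": 0,"az": 0,"gripper": 0.2},
  {"dx": 0,"dy": 0,"dz": 1,"ax": 0,"ay": 0,"az": 0,"gripper": 0.2},
  {"dx": 0,"dy": 0,"dz": 1,"ax": 0,"ay": 0,"az": 0,"gripper": 0.2},
])

```text
time: 15.6
eef_pos: [0.445, 0.2193, 0.1974]
tcp_rot: [0.761, 0.649, 0.004, 0.002]
contact_force: [0.4, 0.1, -1.7]
opening: 0.76
finger_force: 33.9
```

>>> jog_arm([
  {"dx": 0.06,"dy": -0.3,"dz": 0,"ax": 0,"ay": 0,"az": 0,"gripper": 0.2},
  {"dx": 0.12,"dy": -0.65,"dz": 0,"ax": 0,"ay": 0,"az": 0,"gripper": 0.2},
  {"dx": 0.18,"dy": -1,"dz": 0,"ax": 0,"ay": 0,"az": 0,"gripper": 0.2},
])

```text
time: 15.9
eef_pos: [0.4632, 0.0977, 0.191]
tcp_rot: [0.76, 0.649, -0.001, -0.001]
contact_force: [1.2, 0.1, -1.3]
opening: 0.761
finger_force: 33.8
```

>>> jog_arm([
  {"dx": 0.06,"dy": -0.33,"dz": 0,"ax": 0,"ay": 0,"az": 0,"gripper": 0.2},
  {"dx": 0.12,"dy": -0.66,"dz": 0,"ax": 0,"ay": 0,"az": 0,"gripper": 0.2},
  {"dx": 0.18,"dy": -1,"dz": 0,"ax": 0,"ay": 0,"az": 0,"gripper": 0.2},
])

```text
time: 16.2
eef_pos: [0.4848, -0.0227, 0.1908]
tcp_rot: [0.761, 0.649, -0.001, -0.001]
contact_force: [0.7, 0.7, -1.5]
opening: 0.762
finger_force: 33.8
```

>>> jog_arm([
  {"dx": 0.06,"dy": -0.33,"dz": 0,"ax": 0,"ay": 0,"az": 0,"gripper": 0.2},
  {"dx": 0.12,"dy": -0.66,"dz": 0,"ax": 0,"ay": 0,"az": 0,"gripper": 0.2},
  {"dx": 0.18,"dy": -1,"dz": 0,"ax": 0,"ay": 0,"az": 0,"gripper": 0.2},
])

```text
time: 16.5
eef_pos: [0.5065, -0.1425, 0.1907]
tcp_rot: [0.761, 0.649, -0.0, -0.001]
contact_force: [0.1, -0.2, -1.7]
opening: 0.759
finger_force: 33.8
```

>>> jog_arm([
  {"dx": 0.06,"dy": -0.33,"dz": 0,"ax": 0,"ay": 0,"az": 0,"gripper": 0.2},
  {"dx": 0.12,"dy": -0.66,"dz": 0,"ax": 0,"ay": 0,"az": 0,"gripper": 0.2},
  {"dx": 0.18,"dy": -1,"dz": 0,"ax": 0,"ay": 0,"az": 0,"gripper": 0.2},
  {"dx": 0.18,"dy": -1,"dz": 0,"ax": 0,"ay": 0,"az": 0,"gripper": 0.2},
])

```text
time: 16.9
eef_pos: [0.5287, -0.2655, 0.1909]
tcp_rot: [0.762, 0.647, -0.001, -0.0]
contact_force: [-0.1, -0.9, -1.1]
opening: 0.762
finger_force: 33.9
```

Run:
```python
from h import *
s=get_state(); print(s['eef_pos'],s['tcp_rot'],s['contact_force'],s['opening'],s['time'])
c=cam('scene'); X=cloud(c); z=X[...,2]; x=X[...,0];y=X[...,1]
# tub rim
m=(z>.085)&(z<.104)&(x>.42)&(x<.68)&(y<.0)&(y>-.39)
blobs(m,X); q=X[m]; r=cv2.minAreaRect((q[:,:2]*1000).astype(np.float32)); print(r)
c=cam('wrist'); save(c,'w6')
```

```text
[ 0.52868003 -0.26554963  0.19093185] [ 7.62380054e-01  6.47129209e-01 -6.60308664e-04 -6.20816753e-05] [-0.07196898 -0.91306707 -1.1220852 ] 0.7618558032873411 16.9
px [317. 197.] box [265 151  84  82] n 871 lo [ 0.46  -0.296  0.086] hi [ 0.637 -0.019  0.1  ]
px [260. 161.] box [248 154  26  27] n 142 lo [ 0.513 -0.364  0.086] hi [ 0.599 -0.282  0.098]
((561.73974609375, -195.22657775878906), (342.58782958984375, 195.01808166503906), 81.57334899902344)
```

View pics/w6.png

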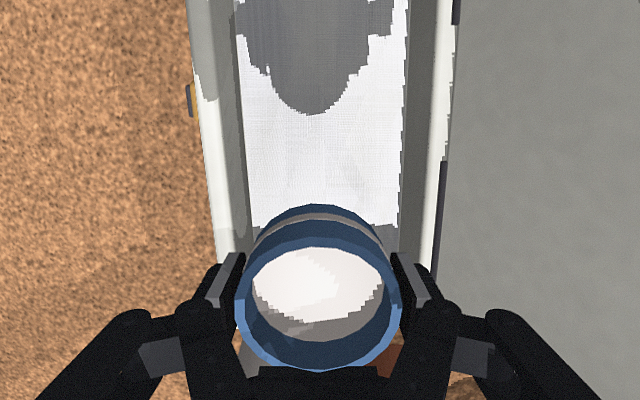

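The held bowl (318,290) lines up with the tub's floor (columns 243–402). Lower it into the far slot.

>>> jog_arm([
  {"dx": 0.03,"dy": -0.17,"dz": 0,"ax": 0,"ay": 0,"az": 0,"gripper": 0.2},
  {"dx": 0.03,"dy": -0.17,"dz": 0,"ax": 0,"ay": 0,"az": 0,"gripper": 0.2},
  {"dx": 0.03,"dy": -0.17,"dz": -0.2,"ax": 0,"ay": 0,"az": 0,"gripper": 0.2},
  {"dx": 0.03,"dy": -0.17,"dz": -0.4,"ax": 0,"ay": 0,"az": 0,"gripper": 0.2},
  {"dx": 0.03,"dy": -0.17,"dz": -0.6,"ax": 0,"ay": 0,"az": 0,"gripper": 0.2},
  {"dx": 0.03,"dy": -0.17,"dz": -0.8,"ax": 0,"ay": 0,"az": 0,"gripper": 0.2},
  {"dx": 0.03,"dy": -0.17,"dz": -0.95,"ax": 0,"ay": 0,"az": 0,"gripper": 0.2},
  {"dx": 0.03,"dy": -0.17,"dz": -0.95,"ax": 0,"ay": 0,"az": 0,"gripper": 0.2},
])

```text
time: 17.8
eef_pos: [0.5303, -0.2783, 0.0747]
tcp_rot: [0.761, 0.649, -0.001, -0.004]
contact_force: [0.2, 0.0, -1.4]
opening: 0.763
finger_force: 33.9
```

>>> jog_arm([
  {"dx": 0,"dy": 0,"dz": -0.02,"ax": 0,"ay": 0,"az": 0,"gripper": 0.2},
  {"dx": 0,"dy": 0,"dz": -0.035,"ax": 0,"ay": 0,"az": 0,"gripper": 0.2},
  {"dx": 0,"dy": 0,"dz": -0.045,"ax": 0,"ay": 0,"az": 0,"gripper": 0.2},
  {"dx": 0,"dy": 0,"dz": -0.045,"ax": 0,"ay": 0,"az": 0,"gripper": 0.2},
])

```text
time: 18.2
eef_pos: [0.5331, -0.282, 0.074]
tcp_rot: [0.761, 0.649, 0.0, 0.001]
contact_force: [1.8, 0.4, -1.5]
opening: 0.761
finger_force: 34.0
```

>>> jog_arm([
  {"dx": 0,"dy": 0,"dz": -0.015,"ax": 0,"ay": 0,"az": 0,"gripper": 0.2},
  {"dx": 0,"dy": 0,"dz": -0.03,"ax": 0,"ay": 0,"az": 0,"gripper": 0.2},
  {"dx": 0,"dy": 0,"dz": -0.03,"ax": 0,"ay": 0,"az": 0,"gripper": 0.2},
  {"dx": 0,"dy": 0,"dz": -0.03,"ax": 0,"ay": 0,"az": 0,"gripper": 0.2},
])

```text
time: 18.6
eef_pos: [0.5326, -0.2818, 0.0695]
tcp_rot: [0.761, 0.649, -0.0, -0.0]
contact_force: [-0.4, -0.3, -0.9]
opening: 0.762
finger_force: 34.0
```

>>> jog_arm([
  {"dx": 0,"dy": 0,"dz": -0.01,"ax": 0,"ay": 0,"az": 0,"gripper": 0.2},
  {"dx": 0,"dy": 0,"dz": -0.01,"ax": 0,"ay": 0,"az": 0,"gripper": 0.2},
  {"dx": 0,"dy": 0,"dz": -0.02,"ax": 0,"ay": 0,"az": 0,"gripper": 0.2},
  {"dx": 0,"dy": 0,"dz": -0.02,"ax": 0,"ay": 0,"az": 0,"gripper": 0.2},
])

```text
time: 19.0
eef_pos: [0.5329, -0.282, 0.0694]
tcp_rot: [0.761, 0.649, -0.0, -0.0]
contact_force: [-4.8, 2.6, 11.2]
opening: 0.767
finger_force: 34.8
```

The bowl has touched down. Release, lift and return to the pile.

>>> jog_arm([
  {"dx": 0,"dy": 0,"dz": 0,"ax": 0,"ay": 0,"az": 0,"gripper": 0.85},
  {"dx": 0,"dy": 0,"dz": 0,"ax": 0,"ay": 0,"az": 0,"gripper": 0.85},
  {"dx": 0,"dy": 0,"dz": 0,"ax": 0,"ay": 0,"az": 0,"gripper": 0.85},
  {"dx": 0,"dy": 0,"dz": 0.1,"ax": 0,"ay": 0,"az": 0,"gripper": 0.85},
  {"dx": 0,"dy": 0,"dz": 0.3,"ax": 0,"ay": 0,"az": 0,"gripper": 0.85},
  {"dx": 0,"dy": 0,"dz": 0.6,"ax": 0,"ay": 0,"az": 0,"gripper": 0.85},
  {"dx": 0,"dy": 0,"dz": 0.9,"ax": 0,"ay": 0,"az": 0,"gripper": 0.85},
  {"dx": 0,"dy": 0,"dz": 1,"ax": 0,"ay": 0,"az": 0,"gripper": 0.85},
])

```text
time: 19.8
eef_pos: [0.5347, -0.2832, 0.1928]
tcp_rot: [0.761, 0.649, 0.001, 0.004]
contact_force: [-0.0, -0.6, -0.8]
opening: 0.924
finger_force: 0.0
```

>>> jog_arm([
  {"dx": -0.06,"dy": 0.33,"dz": 0,"ax": 0,"ay": 0,"az": 0,"gripper": 1},
  {"dx": -0.12,"dy": 0.66,"dz": 0,"ax": 0,"ay": 0,"az": 0,"gripper": 1},
  {"dx": -0.18,"dy": 1,"dz": 0,"ax": 0,"ay": 0,"az": 0,"gripper": 1},
])

```text
time: 20.1
eef_pos: [0.5103, -0.1607, 0.1867]
tcp_rot: [0.761, 0.648, -0.0, -0.0]
contact_force: [0.0, -0.5, -0.5]
opening: 1.001
finger_force: 0.0
```

>>> jog_arm([
  {"dx": -0.06,"dy": 0.33,"dz": 0,"ax": 0,"ay": 0,"az": 0,"gripper": 1},
  {"dx": -0.12,"dy": 0.66,"dz": 0,"ax": 0,"ay": 0,"az": 0,"gripper": 1},
  {"dx": -0.18,"dy": 1,"dz": 0,"ax": 0,"ay": 0,"az": 0,"gripper": 1},
])

```text
time: 20.4
eef_pos: [0.4886, -0.0403, 0.1867]
tcp_rot: [0.761, 0.649, -0.0, -0.0]
contact_force: [1.0, 0.6, -0.3]
opening: 0.992
finger_force: 0.0
```

>>> jog_arm([
  {"dx": -0.06,"dy": 0.33,"dz": 0,"ax": 0,"ay": 0,"az": 0,"gripper": 1},
  {"dx": -0.12,"dy": 0.66,"dz": 0,"ax": 0,"ay": 0,"az": 0,"gripper": 1},
  {"dx": -0.18,"dy": 1,"dz": 0,"ax": 0,"ay": 0,"az": 0,"gripper": 1},
])

```text
time: 20.7
eef_pos: [0.467, 0.0797, 0.1868]
tcp_rot: [0.761, 0.649, -0.0, -0.0]
contact_force: [1.2, 0.7, 0.1]
opening: 0.997
finger_force: 0.0
```

>>> jog_arm([
  {"dx": -0.06,"dy": 0.33,"dz": 0,"ax": 0,"ay": 0,"az": 0,"gripper": 1},
  {"dx": -0.12,"dy": 0.66,"dz": 0,"ax": 0,"ay": 0,"az": 0,"gripper": 1},
  {"dx": -0.18,"dy": 1,"dz": 0,"ax": 0,"ay": 0,"az": 0,"gripper": 1},
  {"dx": -0.18,"dy": 1,"dz": 0,"ax": 0,"ay": 0,"az": 0,"gripper": 1},
])

```text
time: 21.1
eef_pos: [0.4447, 0.2018, 0.1867]
tcp_rot: [0.759, 0.651, -0.0, -0.001]
contact_force: [0.1, -0.4, -0.5]
opening: 1.005
finger_force: 0.0
```

```bash
cat > bowls.py <<'E'
from h import *
s=get_state(); print(s['eef_pos'],s['tcp_rot'],s['contact_force'],s['time'])
c=cam('wrist'); X=cloud(c); z=X[...,2]; H,S,V=cv2.split(cv2.cvtColor(c['frame'],cv2.COLOR_BGR2HSV))
m=(z>.043)&(z<.056)&(H>98)&(H<128)&(S>60)&(X[...,1]>.05)
n,l,st,ce=cv2.connectedComponentsWithStats(m.astype(np.uint8))
for i in range(1,n):
    if st[i,4]>150:
        q=X[l==i]; print('wrist',ce[i].round(),st[i,:5],cv2.minEnclosingCircle((q[:,:2]*1000).astype(np.float32)))
c=cam('scene'); X=cloud(c); z=X[...,2]; x=X[...,0];y=X[...,1]; H,S,V=cv2.split(cv2.cvtColor(c['frame'],cv2.COLOR_BGR2HSV))
b=(H>95)&(H<128)&(S>60)&(V>40)
print('scene counter'); blobs(b&(z>.01)&(z<.12)&(y>.05)&(x>.35),X,20)
print('scene tub'); blobs(b&(z>.03)&(z<.12)&(y<.0)&(x>.45)&(x<.65),X,20)
E
python3 bowls.py
```

```text
[0.44466468 0.20178627 0.18670787] [ 7.59147714e-01  6.50917918e-01 -8.03212656e-05 -7.78159630e-04] [ 0.10194198 -0.40340341 -0.50498719] 21.1
wrist [517. 133.] [ 474   92   84   83 1858] ((602.141357421875, 224.22105407714844), 32.76477813720703)
wrist [313. 172.] [ 273  130   82   81 1458] ((443.4543762207031, 218.2808074951172), 32.146629333496094)
scene counter
px [422. 260.] box [411 250  24  21] n 184 lo [0.414 0.189 0.035] hi [0.475 0.249 0.052]
px [419. 273.] box [412 270  16   6] n 34 lo [0.457 0.215 0.013] hi [0.475 0.246 0.026]
px [382. 295.] box [371 284  25  24] n 201 lo [0.574 0.195 0.035] hi [0.633 0.255 0.051]
px [380. 310.] box [374 308  14   4] n 25 lo [0.616 0.228 0.017] hi [0.633 0.252 0.026]
scene tub
px [278. 172.] box [268 165  21  16] n 155 lo [ 0.502 -0.315  0.063] hi [ 0.564 -0.253  0.081]
px [279. 185.] box [272 181  16   7] n 54 lo [ 0.523 -0.279  0.033] hi [ 0.561 -0.252  0.055]
```

>>> jog_arm([
  {"dx": -0.01,"dy": 0.14,"dz": 0,"ax": 0,"ay": 0,"az": 0,"gripper": 1},
  {"dx": -0.01,"dy": 0.14,"dz": -0.3,"ax": 0,"ay": 0,"az": 0,"gripper": 1},
  {"dx": -0.01,"dy": 0.14,"dz": -0.6,"ax": 0,"ay": 0,"az": 0,"gripper": 1},
  {"dx": -0.01,"dy": 0.14,"dz": -0.8,"ax": 0,"ay": 0,"az": 0,"gripper": 1},
  {"dx": -0.01,"dy": 0.14,"dz": -0.8,"ax": 0,"ay": 0,"az": 0,"gripper": 1},
])

```text
time: 21.7
eef_pos: [0.4423, 0.2129, 0.0871]
tcp_rot: [0.762, 0.648, -0.004, -0.002]
contact_force: [-0.8, 0.2, 0.1]
opening: 0.999
finger_force: 0.0
```

>>> jog_arm([
  {"dx": 0,"dy": 0,"dz": -0.2,"ax": 0,"ay": 0,"az": 0,"gripper": 1},
  {"dx": 0,"dy": 0,"dz": -0.42,"ax": 0,"ay": 0,"az": 0,"gripper": 1},
  {"dx": 0,"dy": 0,"dz": -0.42,"ax": 0,"ay": 0,"az": 0,"gripper": 1},
  {"dx": 0,"dy": 0,"dz": -0.42,"ax": 0,"ay": 0,"az": 0,"gripper": 0.2},
  {"dx": 0,"dy": 0,"dz": -0.42,"ax": 0,"ay": 0,"az": 0,"gripper": 0.2},
  {"dx": 0,"dy": 0,"dz": -0.42,"ax": 0,"ay": 0,"az": 0,"gripper": 0.2},
  {"dx": 0,"dy": 0,"dz": -0.42,"ax": 0,"ay": 0,"az": 0,"gripper": 0.2},
])

```text
time: 22.4
eef_pos: [0.4469, 0.2153, 0.0429]
tcp_rot: [0.761, 0.649, 0.002, 0.001]
contact_force: [-0.1, -0.2, 7.5]
opening: 0.745
finger_force: 33.9
```

>>> jog_arm([
  {"dx": 0,"dy": 0,"dz": 0.05,"ax": 0,"ay": 0,"az": 0,"gripper": 0.2},
  {"dx": 0,"dy": 0,"dz": 0.25,"ax": 0,"ay": 0,"az": 0,"gripper": 0.2},
  {"dx": 0,"dy": 0,"dz": 0.6,"ax": 0,"ay": 0,"az": 0,"gripper": 0.2},
  {"dx": 0,"dy": 0,"dz": 1,"ax": 0,"ay": 0,"az": 0,"gripper": 0.2},
  {"dx": 0,"dy": 0,"dz": 1,"ax": 0,"ay": 0,"az": 0,"gripper": 0.2},
])

```text
time: 22.9
eef_pos: [0.4492, 0.2163, 0.1684]
tcp_rot: [0.761, 0.649, 0.007, 0.003]
contact_force: [1.4, -0.5, -1.0]
opening: 0.746
finger_force: 33.9
```

>>> jog_arm([
  {"dx": 0.06,"dy": -0.2,"dz": 0.2,"ax": 0,"ay": 0,"az": 0,"gripper": 0.2},
  {"dx": 0.12,"dy": -0.5,"dz": 0.2,"ax": 0,"ay": 0,"az": 0,"gripper": 0.2},
  {"dx": 0.18,"dy": -0.8,"dz": 0.2,"ax": 0,"ay": 0,"az": 0,"gripper": 0.2},
  {"dx": 0.25,"dy": -1,"dz": 0.2,"ax": 0,"ay": 0,"az": 0,"gripper": 0.2},
])

```text
time: 23.3
eef_pos: [0.4744, 0.0935, 0.1842]
tcp_rot: [0.761, 0.649, -0.0, -0.0]
contact_force: [-0.5, 0.3, -0.9]
opening: 0.745
finger_force: 33.9
```

>>> jog_arm([
  {"dx": 0.08,"dy": -0.33,"dz": 0,"ax": 0,"ay": 0,"az": 0,"gripper": 0.2},
  {"dx": 0.16,"dy": -0.66,"dz": 0,"ax": 0,"ay": 0,"az": 0,"gripper": 0.2},
  {"dx": 0.25,"dy": -1,"dz": 0,"ax": 0,"ay": 0,"az": 0,"gripper": 0.2},
])

```text
time: 23.6
eef_pos: [0.5044, -0.026, 0.1839]
tcp_rot: [0.761, 0.649, -0.0, -0.001]
contact_force: [0.5, 0.2, -1.3]
opening: 0.743
finger_force: 33.9
```

>>> jog_arm([
  {"dx": 0.08,"dy": -0.33,"dz": 0,"ax": 0,"ay": 0,"az": 0,"gripper": 0.2},
  {"dx": 0.16,"dy": -0.66,"dz": 0,"ax": 0,"ay": 0,"az": 0,"gripper": 0.2},
  {"dx": 0.25,"dy": -1,"dz": 0,"ax": 0,"ay": 0,"az": 0,"gripper": 0.2},
  {"dx": 0.25,"dy": -1,"dz": 0,"ax": 0,"ay": 0,"az": 0,"gripper": 0.2},
  {"dx": 0.25,"dy": -1,"dz": 0,"ax": 0,"ay": 0,"az": 0,"gripper": 0.2},
])

```text
time: 24.1
eef_pos: [0.5344, -0.1453, 0.1837]
tcp_rot: [0.762, 0.648, -0.0, -0.001]
contact_force: [-0.7, -0.6, -2.1]
opening: 0.74
finger_force: 34.0
```

>>> jog_arm([
  {"dx": 0.1,"dy": -0.39,"dz": 0,"ax": 0,"ay": 0,"az": 0,"gripper": 0.2},
  {"dx": 0.1,"dy": -0.39,"dz": 0,"ax": 0,"ay": 0,"az": 0,"gripper": 0.2},
  {"dx": 0.1,"dy": -0.39,"dz": 0,"ax": 0,"ay": 0,"az": 0,"gripper": 0.2},
  {"dx": 0.1,"dy": -0.39,"dz": -0.2,"ax": 0,"ay": 0,"az": 0,"gripper": 0.2},
  {"dx": 0.1,"dy": -0.39,"dz": -0.4,"ax": 0,"ay": 0,"az": 0,"gripper": 0.2},
  {"dx": 0.1,"dy": -0.39,"dz": -0.6,"ax": 0,"ay": 0,"az": 0,"gripper": 0.2},
  {"dx": 0.1,"dy": -0.39,"dz": -0.75,"ax": 0,"ay": 0,"az": 0,"gripper": 0.2},
  {"dx": 0.1,"dy": -0.39,"dz": -0.85,"ax": 0,"ay": 0,"az": 0,"gripper": 0.2},
  {"dx": 0.1,"dy": -0.39,"dz": -0.85,"ax": 0,"ay": 0,"az": 0,"gripper": 0.2},
])

```text
time: 25.0
eef_pos: [0.5456, -0.1897, 0.0806]
tcp_rot: [0.76, 0.649, -0.001, -0.002]
contact_force: [-0.4, 0.4, -1.6]
opening: 0.748
finger_force: 34.0
```

>>> jog_arm([
  {"dx": 0,"dy": 0,"dz": -0.02,"ax": 0,"ay": 0,"az": 0,"gripper": 0.2},
  {"dx": 0,"dy": 0,"dz": -0.04,"ax": 0,"ay": 0,"az": 0,"gripper": 0.2},
  {"dx": 0,"dy": 0,"dz": -0.055,"ax": 0,"ay": 0,"az": 0,"gripper": 0.2},
  {"dx": 0,"dy": 0,"dz": -0.065,"ax": 0,"ay": 0,"az": 0,"gripper": 0.2},
  {"dx": 0,"dy": 0,"dz": -0.065,"ax": 0,"ay": 0,"az": 0,"gripper": 0.2},
])

```text
time: 25.5
eef_pos: [0.5471, -0.1919, 0.0751]
tcp_rot: [0.761, 0.649, 0.0, 0.0]
contact_force: [0.2, -0.9, -1.5]
opening: 0.743
finger_force: 34.0
```

>>> jog_arm([
  {"dx": 0,"dy": 0,"dz": -0.012,"ax": 0,"ay": 0,"az": 0,"gripper": 0.2},
  {"dx": 0,"dy": 0,"dz": -0.018,"ax": 0,"ay": 0,"az": 0,"gripper": 0.2},
  {"dx": 0,"dy": 0,"dz": -0.024,"ax": 0,"ay": 0,"az": 0,"gripper": 0.2},
  {"dx": 0,"dy": 0,"dz": -0.024,"ax": 0,"ay": 0,"az": 0,"gripper": 0.2},
])

```text
time: 25.9
eef_pos: [0.5472, -0.1919, 0.073]
tcp_rot: [0.761, 0.649, -0.0, -0.0]
contact_force: [-2.6, 0.8, 5.8]
opening: 0.745
finger_force: 34.5
```

>>> jog_arm([
  {"dx": 0,"dy": 0,"dz": 0,"ax": 0,"ay": 0,"az": 0,"gripper": 0.85},
  {"dx": 0,"dy": 0,"dz": 0,"ax": 0,"ay": 0,"az": 0,"gripper": 0.85},
  {"dx": 0,"dy": 0,"dz": 0,"ax": 0,"ay": 0,"az": 0,"gripper": 0.85},
  {"dx": 0,"dy": 0,"dz": 0.1,"ax": 0,"ay": 0,"az": 0,"gripper": 0.85},
  {"dx": 0,"dy": 0,"dz": 0.3,"ax": 0,"ay": 0,"az": 0,"gripper": 0.85},
  {"dx": 0,"dy": 0,"dz": 0.6,"ax": 0,"ay": 0,"az": 0,"gripper": 0.85},
  {"dx": 0,"dy": 0,"dz": 0.9,"ax": 0,"ay": 0,"az": 0,"gripper": 0.85},
  {"dx": 0,"dy": 0,"dz": 1,"ax": 0,"ay": 0,"az": 0,"gripper": 0.85},
])

```text
time: 26.7
eef_pos: [0.5493, -0.1929, 0.1978]
tcp_rot: [0.761, 0.649, 0.002, 0.004]
contact_force: [0.3, 0.1, 0.6]
opening: 0.926
finger_force: 0.0
```

>>> jog_arm([
  {"dx": 0.05,"dy": 0.33,"dz": 0,"ax": 0,"ay": 0,"az": 0,"gripper": 1},
  {"dx": 0.1,"dy": 0.66,"dz": 0,"ax": 0,"ay": 0,"az": 0,"gripper": 1},
  {"dx": 0.15,"dy": 1,"dz": 0,"ax": 0,"ay": 0,"az": 0,"gripper": 1},
])

```text
time: 27.0
eef_pos: [0.5649, -0.0708, 0.1919]
tcp_rot: [0.761, 0.648, -0.0, -0.0]
contact_force: [0.2, 0.2, -1.1]
opening: 0.996
finger_force: 0.0
```

>>> jog_arm([
  {"dx": 0.05,"dy": 0.33,"dz": 0,"ax": 0,"ay": 0,"az": 0,"gripper": 1},
  {"dx": 0.1,"dy": 0.66,"dz": 0,"ax": 0,"ay": 0,"az": 0,"gripper": 1},
  {"dx": 0.15,"dy": 1,"dz": 0,"ax": 0,"ay": 0,"az": 0,"gripper": 1},
])

```text
time: 27.3
eef_pos: [0.5828, 0.0498, 0.1917]
tcp_rot: [0.761, 0.649, -0.0, -0.0]
contact_force: [-0.0, 0.5, 0.7]
opening: 0.997
finger_force: 0.0
```

>>> jog_arm([
  {"dx": 0.05,"dy": 0.33,"dz": 0,"ax": 0,"ay": 0,"az": 0,"gripper": 1},
  {"dx": 0.1,"dy": 0.66,"dz": 0,"ax": 0,"ay": 0,"az": 0,"gripper": 1},
  {"dx": 0.15,"dy": 1,"dz": 0,"ax": 0,"ay": 0,"az": 0,"gripper": 1},
  {"dx": 0.15,"dy": 1,"dz": 0,"ax": 0,"ay": 0,"az": 0,"gripper": 1},
])

```text
time: 27.7
eef_pos: [0.6007, 0.1725, 0.1916]
tcp_rot: [0.759, 0.651, 0.0, -0.001]
contact_force: [0.3, -0.3, -0.7]
opening: 0.996
finger_force: 0.0
```

```bash
python3 bowls.py
```

```text
[0.60068635 0.17248749 0.19159208] [ 7.59288457e-01  6.50753823e-01  2.98241244e-04 -6.41950984e-04] [ 0.29912182 -0.27141868 -0.65888239] 27.7
wrist [309. 128.] [ 268   83   84   84 1398] ((601.9737548828125, 223.7028045654297), 31.813695907592773)
scene counter
px [382. 295.] box [371 284  25  24] n 204 lo [0.573 0.195 0.036] hi [0.634 0.254 0.051]
px [380. 310.] box [374 308  14   4] n 26 lo [0.615 0.228 0.017] hi [0.634 0.251 0.027]
scene tub
px [278. 172.] box [268 165  21  16] n 151 lo [ 0.503 -0.315  0.065] hi [ 0.563 -0.254  0.082]
px [288. 188.] box [271 181  32  18] n 202 lo [ 0.519 -0.274  0.034] hi [ 0.578 -0.16   0.082]
px [294. 203.] box [287 199  16   7] n 52 lo [ 0.54  -0.184  0.032] hi [ 0.576 -0.16   0.053]
```

>>> jog_arm([
  {"dx": 0.01,"dy": 0.25,"dz": 0,"ax": 0,"ay": 0,"az": 0,"gripper": 1},
  {"dx": 0.01,"dy": 0.43,"dz": -0.1,"ax": 0,"ay": 0,"az": 0,"gripper": 1},
  {"dx": 0.01,"dy": 0.43,"dz": -0.4,"ax": 0,"ay": 0,"az": 0,"gripper": 1},
  {"dx": 0.01,"dy": 0.43,"dz": -0.6,"ax": 0,"ay": 0,"az": 0,"gripper": 1},
  {"dx": 0.01,"dy": 0.43,"dz": -0.8,"ax": 0,"ay": 0,"az": 0,"gripper": 1},
  {"dx": 0.01,"dy": 0.43,"dz": -0.8,"ax": 0,"ay": 0,"az": 0,"gripper": 1},
])

```text
time: 28.4
eef_pos: [0.5993, 0.2176, 0.0913]
tcp_rot: [0.762, 0.648, -0.004, -0.002]
contact_force: [-0.4, -0.7, -0.5]
opening: 1.004
finger_force: 0.0
```

>>> jog_arm([
  {"dx": 0,"dy": 0,"dz": -0.2,"ax": 0,"ay": 0,"az": 0,"gripper": 1},
  {"dx": 0,"dy": 0,"dz": -0.44,"ax": 0,"ay": 0,"az": 0,"gripper": 1},
  {"dx": 0,"dy": 0,"dz": -0.44,"ax": 0,"ay": 0,"az": 0,"gripper": 1},
  {"dx": 0,"dy": 0,"dz": -0.44,"ax": 0,"ay": 0,"az": 0,"gripper": 0.2},
  {"dx": 0,"dy": 0,"dz": -0.44,"ax": 0,"ay": 0,"az": 0,"gripper": 0.2},
  {"dx": 0,"dy": 0,"dz": -0.44,"ax": 0,"ay": 0,"az": 0,"gripper": 0.2},
  {"dx": 0,"dy": 0,"dz": -0.44,"ax": 0,"ay": 0,"az": 0,"gripper": 0.2},
])

```text
time: 29.1
eef_pos: [0.6039, 0.2199, 0.0457]
tcp_rot: [0.761, 0.649, 0.002, 0.001]
contact_force: [0.1, -1.5, 5.8]
opening: 0.752
finger_force: 33.9
```

>>> jog_arm([
  {"dx": 0,"dy": 0,"dz": 0.05,"ax": 0,"ay": 0,"az": 0,"gripper": 0.2},
  {"dx": 0,"dy": 0,"dz": 0.25,"ax": 0,"ay": 0,"az": 0,"gripper": 0.2},
  {"dx": 0,"dy": 0,"dz": 0.6,"ax": 0,"ay": 0,"az": 0,"gripper": 0.2},
  {"dx": 0,"dy": 0,"dz": 1,"ax": 0,"ay": 0,"az": 0,"gripper": 0.2},
  {"dx": 0,"dy": 0,"dz": 1,"ax": 0,"ay": 0,"az": 0,"gripper": 0.2},
])

```text
time: 29.6
eef_pos: [0.6066, 0.221, 0.1724]
tcp_rot: [0.761, 0.649, 0.007, 0.004]
contact_force: [1.4, 0.2, -0.1]
opening: 0.755
finger_force: 34.0
```

>>> jog_arm([
  {"dx": 0,"dy": -0.2,"dz": 0.2,"ax": 0,"ay": 0,"az": 0,"gripper": 0.2},
  {"dx": -0.05,"dy": -0.5,"dz": 0.2,"ax": 0,"ay": 0,"az": 0,"gripper": 0.2},
  {"dx": -0.1,"dy": -0.8,"dz": 0.2,"ax": 0,"ay": 0,"az": 0,"gripper": 0.2},
  {"dx": -0.14,"dy": -1,"dz": 0.2,"ax": 0,"ay": 0,"az": 0,"gripper": 0.2},
])

```text
time: 30.0
eef_pos: [0.5844, 0.0981, 0.1865]
tcp_rot: [0.761, 0.649, -0.001, -0.0]
contact_force: [0.9, 0.6, -2.1]
opening: 0.758
finger_force: 34.1
```

>>> jog_arm([
  {"dx": -0.05,"dy": -0.33,"dz": 0,"ax": 0,"ay": 0,"az": 0,"gripper": 0.2},
  {"dx": -0.1,"dy": -0.66,"dz": 0,"ax": 0,"ay": 0,"az": 0,"gripper": 0.2},
  {"dx": -0.14,"dy": -1,"dz": 0,"ax": 0,"ay": 0,"az": 0,"gripper": 0.2},
  {"dx": -0.14,"dy": -1,"dz": 0,"ax": 0,"ay": 0,"az": 0,"gripper": 0.2},
  {"dx": -0.14,"dy": -1,"dz": 0,"ax": 0,"ay": 0,"az": 0,"gripper": 0.2},
])

```text
time: 30.5
eef_pos: [0.568, -0.0207, 0.1865]
tcp_rot: [0.762, 0.648, -0.0, -0.001]
contact_force: [0.4, -0.3, -1.0]
opening: 0.755
finger_force: 34.1
```

>>> jog_arm([
  {"dx": -0.03,"dy": -0.35,"dz": 0,"ax": 0,"ay": 0,"az": 0,"gripper": 0.2},
  {"dx": -0.06,"dy": -0.67,"dz": 0,"ax": 0,"ay": 0,"az": 0,"gripper": 0.2},
  {"dx": -0.06,"dy": -0.67,"dz": 0,"ax": 0,"ay": 0,"az": 0,"gripper": 0.2},
  {"dx": -0.06,"dy": -0.67,"dz": -0.15,"ax": 0,"ay": 0,"az": 0,"gripper": 0.2},
  {"dx": -0.06,"dy": -0.67,"dz": -0.35,"ax": 0,"ay": 0,"az": 0,"gripper": 0.2},
  {"dx": -0.06,"dy": -0.67,"dz": -0.55,"ax": 0,"ay": 0,"az": 0,"gripper": 0.2},
  {"dx": -0.06,"dy": -0.67,"dz": -0.75,"ax": 0,"ay": 0,"az": 0,"gripper": 0.2},
  {"dx": -0.06,"dy": -0.67,"dz": -0.86,"ax": 0,"ay": 0,"az": 0,"gripper": 0.2},
  {"dx": -0.06,"dy": -0.67,"dz": -0.86,"ax": 0,"ay": 0,"az": 0,"gripper": 0.2},
])

```text
time: 31.4
eef_pos: [0.5599, -0.0986, 0.0815]
tcp_rot: [0.76, 0.649, -0.001, -0.003]
contact_force: [-1.1, 0.1, -2.1]
opening: 0.755
finger_force: 34.1
```

>>> jog_arm([
  {"dx": 0,"dy": 0,"dz": -0.02,"ax": 0,"ay": 0,"az": 0,"gripper": 0.2},
  {"dx": 0,"dy": 0,"dz": -0.04,"ax": 0,"ay": 0,"az": 0,"gripper": 0.2},
  {"dx": 0,"dy": 0,"dz": -0.055,"ax": 0,"ay": 0,"az": 0,"gripper": 0.2},
  {"dx": 0,"dy": 0,"dz": -0.065,"ax": 0,"ay": 0,"az": 0,"gripper": 0.2},
  {"dx": 0,"dy": 0,"dz": -0.065,"ax": 0,"ay": 0,"az": 0,"gripper": 0.2},
])

```text
time: 31.9
eef_pos: [0.5616, -0.1007, 0.0766]
tcp_rot: [0.761, 0.649, 0.0, 0.0]
contact_force: [0.2, -0.6, -1.2]
opening: 0.758
finger_force: 34.1
```

>>> jog_arm([
  {"dx": 0,"dy": 0,"dz": -0.01,"ax": 0,"ay": 0,"az": 0,"gripper": 0.2},
  {"dx": 0,"dy": 0,"dz": -0.015,"ax": 0,"ay": 0,"az": 0,"gripper": 0.2},
  {"dx": 0,"dy": 0,"dz": -0.02,"ax": 0,"ay": 0,"az": 0,"gripper": 0.2},
  {"dx": 0,"dy": 0,"dz": -0.02,"ax": 0,"ay": 0,"az": 0,"gripper": 0.2},
])

```text
time: 32.3
eef_pos: [0.5618, -0.1008, 0.0757]
tcp_rot: [0.761, 0.649, -0.0, -0.0]
contact_force: [-4.6, 1.4, 8.4]
opening: 0.755
finger_force: 34.9
```

>>> jog_arm([
  {"dx": 0,"dy": 0,"dz": 0,"ax": 0,"ay": 0,"az": 0,"gripper": 0.85},
  {"dx": 0,"dy": 0,"dz": 0,"ax": 0,"ay": 0,"az": 0,"gripper": 0.85},
  {"dx": 0,"dy": 0,"dz": 0,"ax": 0,"ay": 0,"az": 0,"gripper": 0.85},
  {"dx": 0,"dy": 0,"dz": 0.1,"ax": 0,"ay": 0,"az": 0,"gripper": 0.85},
  {"dx": 0,"dy": 0,"dz": 0.3,"ax": 0,"ay": 0,"az": 0,"gripper": 0.85},
  {"dx": 0,"dy": 0,"dz": 0.6,"ax": 0,"ay": 0,"az": 0,"gripper": 0.85},
  {"dx": 0,"dy": 0,"dz": 0.9,"ax": 0,"ay": 0,"az": 0,"gripper": 0.85},
  {"dx": 0,"dy": 0,"dz": 1,"ax": 0,"ay": 0,"az": 0,"gripper": 0.85},
])

```text
time: 33.1
eef_pos: [0.5638, -0.1013, 0.1994]
tcp_rot: [0.761, 0.649, 0.002, 0.004]
contact_force: [0.4, 0.5, -0.7]
opening: 0.922
finger_force: 0.0
```

>>> jog_arm([
  {"dx": -0.2,"dy": 0,"dz": 0.3,"ax": 0,"ay": 0,"az": 0,"gripper": 0.85},
  {"dx": -0.4,"dy": 0,"dz": 0.6,"ax": 0,"ay": 0,"az": -0.08,"gripper": 0.85},
  {"dx": -0.7,"dy": 0,"dz": 0.9,"ax": 0,"ay": 0,"az": -0.16,"gripper": -1},
  {"dx": -1,"dy": -0.2,"dz": 1,"ax": 0,"ay": 0,"az": -0.25,"gripper": -1},
  {"dx": -1,"dy": -0.4,"dz": 1,"ax": 0,"ay": 0,"az": -0.34,"gripper": -1},
  {"dx": -1,"dy": -0.6,"dz": 1,"ax": 0,"ay": 0,"az": -0.43,"gripper": -1},
  {"dx": -1,"dy": -0.6,"dz": 1,"ax": 0,"ay": 0,"az": -0.52,"gripper": -1},
  {"dx": -1,"dy": -0.6,"dz": 1,"ax": 0,"ay": 0,"az": -0.61,"gripper": -1},
  {"dx": -1,"dy": -0.6,"dz": 1,"ax": 0,"ay": 0,"az": -0.7,"gripper": -1},
  {"dx": -1,"dy": -0.6,"dz": 1,"ax": 0,"ay": 0,"az": -0.79,"gripper": -1},
])

```text
time: 34.1
eef_pos: [0.4411, -0.1725, 0.3132]
tcp_rot: [0.997, 0.082, -0.0, -0.0]
contact_force: [-0.7, 0.8, -0.2]
opening: -0.003
finger_force: 0.0
```

>>> jog_arm([
  {"dx": 0,"dy": 0,"dz": 0,"ax": 0,"ay": 0,"az": -0.1,"gripper": -1},
  {"dx": 0,"dy": 0,"dz": 0,"ax": 0,"ay": 0,"az": -0.21,"gripper": -1},
  {"dx": 0,"dy": 0,"dz": 0,"ax": 0,"ay": 0,"az": -0.21,"gripper": -1},
  {"dx": 0,"dy": 0,"dz": 0,"ax": 0,"ay": 0,"az": -0.21,"gripper": -1},
])

```text
time: 34.5
eef_pos: [0.4413, -0.1725, 0.3135]
tcp_rot: [0.997, -0.078, -0.0, -0.0]
contact_force: [1.6, 0.5, -0.1]
opening: 0.003
finger_force: 0.0
```

Run:
```python
from h import *
s=get_state(); print(s['eef_pos'],s['tcp_rot'],s['contact_force'],s['opening'],s['time'],s['qpos'].round(2))
C=np.array([.547,-.192]); ux=np.array([.988,-.152]); uy=np.array([.152,.988])
c=cam('wrist'); X=cloud(c); z=X[...,2]
xs=(X[...,:2]-C)@ux; ys=(X[...,:2]-C)@uy
H,S,V=cv2.split(cv2.cvtColor(c['frame'],cv2.COLOR_BGR2HSV))
m=(z>.125)&(z<.32)&(xs>.05)&(abs(ys)<.16)
m&=~np.isnan(z)
print('lid pts',m.sum()); 
if m.sum(): p=np.polyfit(z[m],xs[m],1); print(p,'angle',np.pi/2+np.arctan(p[0]),'zmax',np.percentile(z[m],99))
h=m&(abs(ys)<.014)&(V<60); print('handle xs',np.nanpercentile(xs[h],[2,98]) if h.sum() else 0,'z',np.nanpercentile(z[h],[2,98]) if h.sum() else 0)
d=cam('scene')
cv2.imwrite('pics/s4.png',np.vstack([cv2.resize(d['frame'][90:290,180:500],(480,300)),cv2.resize(c['frame'],(480,300))]))
```

```text
[ 0.44128911 -0.17247407  0.3134635 ] [ 9.96937053e-01 -7.82073035e-02 -3.16106072e-04 -1.71794892e-04] [ 1.59042215  0.53289166 -0.05523913] 0.002638501055334831 34.5 [-0.59 -0.21  1.99 -0.    1.37  1.14]
lid pts 0
handle xs 0 z 0
```

View pics/s4.png

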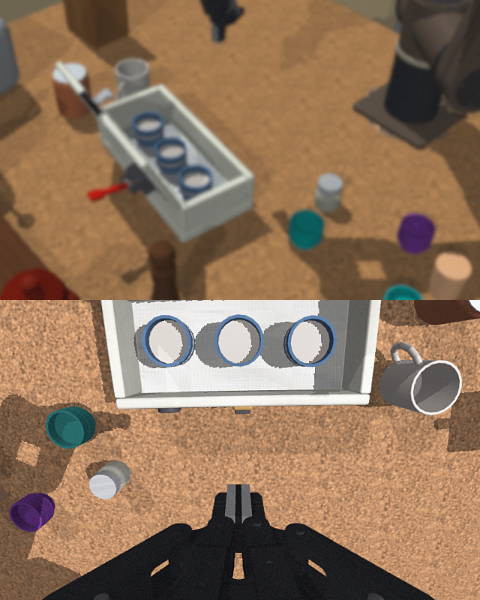

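All three bowls stand upright in the tub at (147,128), (170,153) and (196,180) of the upper view. Next I go over the lid and push it shut from behind, on the handle.

>>> jog_arm([
  {"dx": 0.1,"dy": -0.015,"dz": 0.15,"ax": 0,"ay": 0,"az": 0,"gripper": -1},
  {"dx": 0.4,"dy": -0.06,"dz": 0.17,"ax": 0,"ay": 0,"az": 0,"gripper": -1},
  {"dx": 0.7,"dy": -0.108,"dz": 0.17,"ax": 0,"ay": 0,"az": 0,"gripper": -1},
  {"dx": 1,"dy": -0.153,"dz": 0.17,"ax": 0,"ay": 0,"az": 0,"gripper": -1},
])

```text
time: 35.0
eef_pos: [0.5628, -0.1911, 0.3346]
tcp_rot: [0.997, -0.078, 0.0, 0.0]
contact_force: [0.2, -0.6, -0.5]
opening: 0.003
finger_force: 0.0
```

>>> jog_arm([
  {"dx": 0.35,"dy": -0.05,"dz": 0,"ax": 0,"ay": 0,"az": 0,"gripper": -1},
  {"dx": 0.7,"dy": -0.108,"dz": 0,"ax": 0,"ay": 0,"az": 0,"gripper": -1},
  {"dx": 1,"dy": -0.153,"dz": 0,"ax": 0,"ay": 0,"az": 0,"gripper": -1},
])

```text
time: 35.3
eef_pos: [0.6833, -0.2095, 0.3336]
tcp_rot: [0.997, -0.078, -0.0, -0.0]
contact_force: [0.1, -0.8, 0.6]
opening: 0.001
finger_force: 0.0
```

>>> jog_arm([
  {"dx": 0.3,"dy": -0.045,"dz": 0,"ax": 0,"ay": 0,"az": 0,"gripper": -1},
  {"dx": 0.57,"dy": -0.09,"dz": 0,"ax": 0,"ay": 0,"az": 0,"gripper": -1},
  {"dx": 0.57,"dy": -0.09,"dz": 0,"ax": 0,"ay": 0,"az": 0,"gripper": -1},
  {"dx": 0.57,"dy": -0.09,"dz": 0,"ax": 0,"ay": 0,"az": 0,"gripper": -1},
  {"dx": 0.57,"dy": -0.09,"dz": -0.2,"ax": 0,"ay": 0,"az": 0,"gripper": -1},
  {"dx": 0.57,"dy": -0.09,"dz": -0.4,"ax": 0,"ay": 0,"az": 0,"gripper": -1},
  {"dx": 0.57,"dy": -0.09,"dz": -0.55,"ax": 0,"ay": 0,"az": 0,"gripper": -1},
  {"dx": 0.57,"dy": -0.09,"dz": -0.55,"ax": 0,"ay": 0,"az": 0,"gripper": -1},
])

```text
time: 36.1
eef_pos: [0.7478, -0.2195, 0.2643]
tcp_rot: [0.997, -0.079, -0.003, -0.001]
contact_force: [-0.3, 0.6, -2.2]
opening: -0.002
finger_force: 0.0
```

>>> jog_arm([
  {"dx": -0.1,"dy": 0.015,"dz": 0,"ax": 0,"ay": 0,"az": 0,"gripper": -1},
  {"dx": -0.2,"dy": 0.03,"dz": 0,"ax": 0,"ay": 0,"az": 0,"gripper": -1},
  {"dx": -0.3,"dy": 0.046,"dz": 0,"ax": 0,"ay": 0,"az": 0,"gripper": -1},
  {"dx": -0.4,"dy": 0.062,"dz": 0,"ax": 0,"ay": 0,"az": 0,"gripper": -1},
  {"dx": -0.5,"dy": 0.077,"dz": 0,"ax": 0,"ay": 0,"az": 0,"gripper": -1},
  {"dx": -0.6,"dy": 0.092,"dz": 0,"ax": 0,"ay": 0,"az": 0,"gripper": -1},
  {"dx": -0.7,"dy": 0.108,"dz": 0,"ax": 0,"ay": 0,"az": 0,"gripper": -1},
  {"dx": -0.78,"dy": 0.12,"dz": 0,"ax": 0,"ay": 0,"az": 0,"gripper": -1},
  {"dx": -0.85,"dy": 0.131,"dz": 0,"ax": 0,"ay": 0,"az": 0,"gripper": -1},
])

```text
time: 37.0
eef_pos: [0.6506, -0.2056, 0.2764]
tcp_rot: [0.997, -0.079, 0.007, 0.003]
contact_force: [4.0, -0.3, 11.4]
opening: 0.002
finger_force: 2.0
```

>>> jog_arm([
  {"dx": -0.09,"dy": 0.014,"dz": 0.08,"ax": 0,"ay": 0,"az": 0,"gripper": -1},
  {"dx": -0.19,"dy": 0.029,"dz": 0.15,"ax": 0,"ay": 0,"az": 0,"gripper": -1},
  {"dx": -0.28,"dy": 0.043,"dz": 0.19,"ax": 0,"ay": 0,"az": 0,"gripper": -1},
  {"dx": -0.38,"dy": 0.059,"dz": 0.19,"ax": 0,"ay": 0,"az": 0,"gripper": -1},
  {"dx": -0.38,"dy": 0.059,"dz": 0.19,"ax": 0,"ay": 0,"az": 0,"gripper": -1},
])

```text
time: 37.5
eef_pos: [0.6011, -0.1971, 0.2922]
tcp_rot: [0.997, -0.079, 0.0, 0.0]
contact_force: [0.6, 0.3, -0.2]
opening: -0.0
finger_force: 0.0
```

Run:
```python
from h import *
s=get_state(); print(s['eef_pos'],s['contact_force'])
a=cam('scene')['frame'];b=cam('side')['frame']
cv2.imwrite('pics/s5.png',np.hstack([cv2.resize(a[70:270,200:400],(400,400)),cv2.resize(b[90:290,240:440],(400,400))]))
```

```text
[ 0.6010954  -0.19712349  0.2922395 ] [ 0.59013977  0.29659895 -0.18414876]
```

View pics/s5.png

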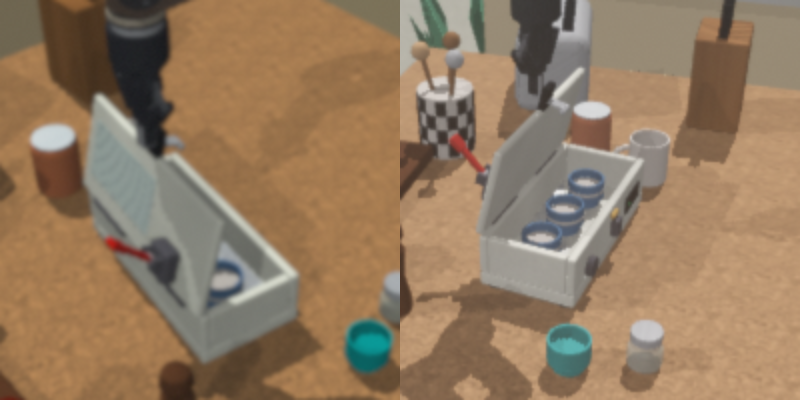

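The finger slid over the handle's end: it is at (155,140) in the left view, and the lid is still leaning slightly back. I need the lid's angle.

```bash
cat > lid.py <<'E'
from h import *
C=np.array([.547,-.192]); ux=np.array([.988,-.152]); uy=np.array([.152,.988])
for n in ['scene','side']:
    c=cam(n); X=cloud(c); z=X[...,2]; xs=(X[...,:2]-C)@ux; ys=(X[...,:2]-C)@uy
    H,S,V=cv2.split(cv2.cvtColor(c['frame'],cv2.COLOR_BGR2HSV))
    # side strips away from gripper and vent
    m=(z>.12)&(z<.30)&(xs>-.1)&(xs<.2)&(((ys>-.16)&(ys<-.07))|((ys>.12)&(ys<.16)))&(S<60)&(V>70)
    if m.sum()>30:
        zz,xx=z[m],xs[m]
        ang=np.arctan2(zz-.098,-(xx-.074)); print(n,m.sum(),'z',np.percentile(zz,[5,50,95]).round(3),'xs',np.percentile(xx,[5,50,95]).round(3),'ang med',np.percentile(ang,[10,50,90]).round(3), 'r95',np.percentile(np.hypot(zz-.098,xx-.074),98).round(3))
    h=(V<60)&(abs(ys)<.02)&(z>.1)&(z<.30)&(xs<.2)&(xs>-.13)
    if h.sum()>5: print(' dark',h.sum(),np.percentile(xs[h],[5,50,95]).round(3),np.percentile(z[h],[5,50,95]).round(3))
    r=((H<8)|(H>172))&(S>120)&(V>60)&(abs(ys-.09)<.03)&(abs(xs)<.25)&(z>.1)&(z<.35)
    if r.sum()>5: 
        q=np.c_[xs[r],z[r]]; print(' lever',r.sum(),q[q[:,0].argsort()][[2,-3]].round(3).tolist(), 'dir pca',np.linalg.svd(q-q.mean(0))[2][0].round(3))
E
python3 lid.py
```

```text
scene 1179 z [0.128 0.195 0.249] xs [0.043 0.062 0.078] ang med [1.389 1.447 1.636] r95 0.155
 dark 108 [0.035 0.045 0.06 ] [0.255 0.28  0.295]
 lever 77 [[0.109, 0.17], [0.157, 0.213]] dir pca [-0.687 -0.726]
side 405 z [0.128 0.201 0.249] xs [0.033 0.044 0.062] ang med [1.216 1.282 1.333] r95 0.156
 dark 17 [0.025 0.029 0.036] [0.255 0.276 0.284]
 lever 99 [[0.104, 0.169], [0.153, 0.206]] dir pca [-0.684 -0.73 ]
```

Despite how the picture looks, the lid stands at about 1.29 rad as planned, and the lever at about 1.04 rad relative to it. Continue the arc.

>>> jog_arm([
  {"dx": -0.138,"dy": 0.021,"dz": -0.034,"ax": 0,"ay": 0,"az": 0,"gripper": -1},
  {"dx": -0.272,"dy": 0.042,"dz": -0.083,"ax": 0,"ay": 0,"az": 0,"gripper": -1},
  {"dx": -0.4,"dy": 0.062,"dz": -0.143,"ax": 0,"ay": 0,"az": 0,"gripper": -1},
  {"dx": -0.523,"dy": 0.081,"dz": -0.218,"ax": 0,"ay": 0,"az": 0,"gripper": -1},
  {"dx": -0.636,"dy": 0.098,"dz": -0.303,"ax": 0,"ay": 0,"az": 0,"gripper": -1},
  {"dx": -0.742,"dy": 0.114,"dz": -0.4,"ax": 0,"ay": 0,"az": 0,"gripper": -1},
  {"dx": -0.742,"dy": 0.114,"dz": -0.4,"ax": 0,"ay": 0,"az": 0,"gripper": -1},
])

```text
time: 38.4
eef_pos: [0.5119, -0.1831, 0.2414]
tcp_rot: [0.997, -0.079, -0.002, -0.001]
contact_force: [-0.0, -0.9, -0.3]
opening: -0.0
finger_force: 0.0
```

```bash
python3 lid.py
```

```text
scene 1566 z [0.125 0.166 0.204] xs [-0.033  0.015  0.061] ang med [0.787 0.848 1.036] r95 0.154
 dark 198 [-0.062 -0.035 -0.018] [0.214 0.247 0.295]
 lever 53 [[0.062, 0.18], [0.077, 0.236]] dir pca [0.189 0.982]
side 297 z [0.126 0.189 0.206] xs [-0.045 -0.014  0.058] ang med [0.728 0.793 0.978] r95 0.159
 dark 6 [-0.063 -0.053 -0.049] [0.238 0.283 0.295]
 lever 90 [[0.059, 0.173], [0.074, 0.227]] dir pca [-0.146 -0.989]
```

>>> jog_arm([
  {"dx": -0.094,"dy": 0.014,"dz": -0.107,"ax": 0,"ay": 0,"az": 0,"gripper": -1},
  {"dx": -0.176,"dy": 0.027,"dz": -0.223,"ax": 0,"ay": 0,"az": 0,"gripper": -1},
  {"dx": -0.25,"dy": 0.039,"dz": -0.347,"ax": 0,"ay": 0,"az": 0,"gripper": -1},
  {"dx": -0.308,"dy": 0.047,"dz": -0.478,"ax": 0,"ay": 0,"az": 0,"gripper": -1},
  {"dx": -0.357,"dy": 0.055,"dz": -0.613,"ax": 0,"ay": 0,"az": 0,"gripper": -1},
  {"dx": -0.385,"dy": 0.06,"dz": -0.725,"ax": 0,"ay": 0,"az": 0,"gripper": -1},
  {"dx": -0.385,"dy": 0.06,"dz": -0.725,"ax": 0,"ay": 0,"az": 0,"gripper": -1},
  {"dx": -0.385,"dy": 0.06,"dz": -0.725,"ax": 0,"ay": 0,"az": 0,"gripper": -1},
])

```text
time: 39.3
eef_pos: [0.4675, -0.1765, 0.1562]
tcp_rot: [0.997, -0.079, -0.0, -0.0]
contact_force: [-0.7, 0.2, 0.5]
opening: 0.001
finger_force: 0.0
```

>>> jog_arm([
  {"dx": -0.1,"dy": 0.015,"dz": 0.03,"ax": 0,"ay": 0,"az": 0,"gripper": -1},
  {"dx": -0.1,"dy": 0.015,"dz": 0,"ax": 0,"ay": 0,"az": 0,"gripper": -1},
  {"dx": -0.1,"dy": 0.015,"dz": -0.06,"ax": 0,"ay": 0,"az": 0,"gripper": -1},
  {"dx": -0.1,"dy": 0.015,"dz": -0.1,"ax": 0,"ay": 0,"az": 0,"gripper": -1},
  {"dx": -0.1,"dy": 0.015,"dz": -0.13,"ax": 0,"ay": 0,"az": 0,"gripper": -1},
  {"dx": -0.1,"dy": 0.015,"dz": -0.15,"ax": 0,"ay": 0,"az": 0,"gripper": -1},
  {"dx": -0.1,"dy": 0.015,"dz": -0.165,"ax": 0,"ay": 0,"az": 0,"gripper": -1},
  {"dx": -0.1,"dy": 0.015,"dz": -0.165,"ax": 0,"ay": 0,"az": 0,"gripper": -1},
])

```text
time: 40.1
eef_pos: [0.4554, -0.1748, 0.137]
tcp_rot: [0.997, -0.079, -0.0, -0.0]
contact_force: [-2.5, 0.6, 6.6]
opening: 0.0
finger_force: 2.9
```

>>> jog_arm([
  {"dx": 0,"dy": 0,"dz": -0.015,"ax": 0,"ay": 0,"az": 0,"gripper": -1},
  {"dx": 0,"dy": 0,"dz": -0.03,"ax": 0,"ay": 0,"az": 0,"gripper": -1},
  {"dx": 0,"dy": 0,"dz": -0.03,"ax": 0,"ay": 0,"az": 0,"gripper": -1},
])

```text
time: 40.4
eef_pos: [0.4555, -0.1749, 0.1367]
tcp_rot: [0.997, -0.079, -0.001, -0.0]
contact_force: [-9.8, 5.1, 23.4]
opening: -0.002
finger_force: 11.6
```

The lid bottoms out hard at shut height. Now I grip the handle for the tug check.

>>> jog_arm([
  {"dx": 0,"dy": 0,"dz": 0.2,"ax": 0,"ay": 0,"az": 0,"gripper": -1},
  {"dx": -0.1,"dy": -0.01,"dz": 0.4,"ax": 0,"ay": 0,"az": 0,"gripper": 0.3},
  {"dx": -0.1,"dy": -0.01,"dz": 0.4,"ax": 0,"ay": 0,"az": 0,"gripper": 0.3},
  {"dx": -0.1,"dy": -0.01,"dz": 0.4,"ax": 0,"ay": 0,"az": 0,"gripper": 0.3},
  {"dx": -0.1,"dy": -0.01,"dz": 0.4,"ax": 0,"ay": 0,"az": 0,"gripper": 0.3},
  {"dx": -0.1,"dy": -0.01,"dz": 0.2,"ax": 0,"ay": 0,"az": 0,"gripper": 0.3},
  {"dx": -0.1,"dy": -0.01,"dz": 0,"ax": 0,"ay": 0,"az": 0,"gripper": 0.3},
  {"dx": -0.1,"dy": -0.01,"dz": -0.155,"ax": 0,"ay": 0,"az": 0,"gripper": 0.3},
  {"dx": -0.1,"dy": -0.01,"dz": -0.155,"ax": 0,"ay": 0,"az": 0,"gripper": 0.3},
], force=40)

```text
time: 41.3
eef_pos: [0.4406, -0.174, 0.1097]
tcp_rot: [0.997, -0.079, -0.004, -0.002]
contact_force: [-1.1, 0.8, 0.2]
opening: 0.653
finger_force: 0.0
```

>>> jog_arm([
  {"dx": 0,"dy": 0,"dz": 0,"ax": 0,"ay": 0,"az": 0,"gripper": -0.5},
  {"dx": 0,"dy": 0,"dz": 0,"ax": 0,"ay": 0,"az": 0,"gripper": -0.5},
  {"dx": 0,"dy": 0,"dz": 0,"ax": 0,"ay": 0,"az": 0,"gripper": -0.5},
  {"dx": 0,"dy": 0,"dz": 0,"ax": 0,"ay": 0,"az": 0,"gripper": -0.5},
  {"dx": 0,"dy": 0,"dz": 0,"ax": 0,"ay": 0,"az": 0,"gripper": -0.5},
])

```text
time: 41.8
eef_pos: [0.4426, -0.1783, 0.1148]
tcp_rot: [0.997, -0.078, -0.0, 0.003]
contact_force: [-2.9, -8.7, -4.1]
opening: 0.364
finger_force: 41.0
```

>>> jog_arm([
  {"dx": 0,"dy": -0.02,"dz": 0.008,"ax": 0,"ay": 0,"az": 0,"gripper": -0.5},
  {"dx": 0,"dy": -0.02,"dz": 0.008,"ax": 0,"ay": 0,"az": 0,"gripper": -0.5},
])

```text
time: 42.0
eef_pos: [0.4426, -0.1785, 0.1153]
tcp_rot: [0.997, -0.078, -0.001, 0.0]
contact_force: [-2.4, -0.5, -2.3]
opening: 0.363
finger_force: 41.4
```

>>> jog_arm([
  {"dx": 0,"dy": 0,"dz": 0.015,"ax": 0,"ay": 0,"az": 0,"gripper": -0.5},
  {"dx": 0,"dy": 0,"dz": 0.015,"ax": 0,"ay": 0,"az": 0,"gripper": -0.5},
])

```text
time: 42.2
eef_pos: [0.4427, -0.1785, 0.117]
tcp_rot: [0.997, -0.078, -0.001, 0.001]
contact_force: [-2.8, -2.3, -2.7]
opening: 0.369
finger_force: 41.3
```

>>> jog_arm([
  {"dx": 0,"dy": 0,"dz": 0.01,"ax": 0,"ay": 0,"az": 0,"gripper": -0.5},
  {"dx": 0,"dy": 0,"dz": 0.01,"ax": 0,"ay": 0,"az": 0,"gripper": -0.5},
])

```text
time: 42.4
eef_pos: [0.4427, -0.1784, 0.1175]
tcp_rot: [0.997, -0.079, -0.0, 0.001]
contact_force: [-0.5, -5.2, -8.9]
opening: 0.364
finger_force: 41.0
```

A pull of 8.9 N is in the wanted band, and the catch bears. Hold it.

>>> jog_arm([
  {"dx": 0,"dy": 0,"dz": 0,"ax": 0,"ay": 0,"az": 0,"gripper": -0.5},
  {"dx": 0,"dy": 0,"dz": 0,"ax": 0,"ay": 0,"az": 0,"gripper": -0.5},
  {"dx": 0,"dy": 0,"dz": 0,"ax": 0,"ay": 0,"az": 0,"gripper": -0.5},
  {"dx": 0,"dy": 0,"dz": 0,"ax": 0,"ay": 0,"az": 0,"gripper": -0.5},
  {"dx": 0,"dy": 0,"dz": 0,"ax": 0,"ay": 0,"az": 0,"gripper": -0.5},
  {"dx": 0,"dy": 0,"dz": 0,"ax": 0,"ay": 0,"az": 0,"gripper": -0.5},
  {"dx": 0,"dy": 0,"dz": 0,"ax": 0,"ay": 0,"az": 0,"gripper": -0.5},
])

```text
time: 43.1
eef_pos: [0.4427, -0.1784, 0.1175]
tcp_rot: [0.997, -0.079, -0.0, 0.0]
contact_force: [-0.6, -5.8, -9.2]
opening: 0.365
finger_force: 40.9
```

The catch held for about 0.9 s at 9 N. Release the handle and go to the vent lever.

>>> jog_arm([
  {"dx": 0,"dy": 0,"dz": -0.02,"ax": 0,"ay": 0,"az": 0,"gripper": -0.5},
  {"dx": 0,"dy": 0.01,"dz": -0.02,"ax": 0,"ay": 0,"az": 0,"gripper": 0.3},
  {"dx": 0,"dy": 0.01,"dz": -0.02,"ax": 0,"ay": 0,"az": 0,"gripper": 0.3},
  {"dx": 0,"dy": 0.01,"dz": -0.02,"ax": 0,"ay": 0,"az": 0,"gripper": 0.3},
  {"dx": 0,"dy": 0.01,"dz": 0.2,"ax": 0,"ay": 0,"az": 0,"gripper": 0.3},
  {"dx": 0,"dy": 0.01,"dz": 0.6,"ax": 0,"ay": 0,"az": 0,"gripper": 0.3},
  {"dx": 0,"dy": 0.01,"dz": 1,"ax": 0,"ay": 0,"az": 0,"gripper": 0.3},
  {"dx": 0,"dy": 0.01,"dz": 1,"ax": 0,"ay": 0,"az": 0,"gripper": 0},
])

```text
time: 43.9
eef_pos: [0.447, -0.179, 0.2471]
tcp_rot: [0.997, -0.079, 0.008, 0.003]
contact_force: [0.9, -0.1, -0.5]
opening: 0.501
finger_force: 0.0
```

>>> jog_arm([
  {"dx": 0,"dy": 0,"dz": 0.33,"ax": 0,"ay": 0,"az": 0,"gripper": 0},
  {"dx": 0.3,"dy": 0.2,"dz": 0.4,"ax": 0,"ay": 0,"az": 0,"gripper": 0},
  {"dx": 0.6,"dy": 0.4,"dz": 0.4,"ax": 0,"ay": 0,"az": 0,"gripper": 0},
  {"dx": 0.91,"dy": 0.62,"dz": 0.4,"ax": 0,"ay": 0,"az": 0,"gripper": 0},
  {"dx": 0.91,"dy": 0.62,"dz": 0.4,"ax": 0,"ay": 0,"az": 0,"gripper": 0},
  {"dx": 0.91,"dy": 0.62,"dz": 0.4,"ax": 0,"ay": 0,"az": 0,"gripper": 0},
])

```text
time: 44.5
eef_pos: [0.5527, -0.1017, 0.2856]
tcp_rot: [0.997, -0.078, -0.0, -0.0]
contact_force: [0.0, 0.3, 1.0]
opening: 0.5
finger_force: 0.0
```

```bash
sed -i 's/^for n in/s=get_state(); print(s["eef_pos"],s["tcp_rot"],s["contact_force"],s["opening"])\nfor n in/' lid.py; python3 lid.py
python3 - <<'E'
from h import *
c=cam('wrist'); X=cloud(c); H,S,V=cv2.split(cv2.cvtColor(c['frame'],cv2.COLOR_BGR2HSV)); z=X[...,2]
blobs(((H<8)|(H>172))&(S>120)&(V>60)&(z>.1),X)
C=np.array([.547,-.192]); xs=(X[...,:2]-C)@[.988,-.152]; ys=(X[...,:2]-C)@[.152,.988]
m=(xs<-.06)&(xs>-.079)&(abs(ys)<.15)&(z>.09)&(z<.14); print('lid front z',np.median(z[m]) if m.sum() else None)
m=(xs<-.0)&(xs>-.03)&(abs(ys)<.06)&(z>.09)&(z<.14); print('lid mid z',np.median(z[m]) if m.sum() else None)
E
```

```text
[ 0.55267042 -0.10168205  0.2855777 ] [ 9.96915093e-01 -7.84858572e-02 -3.59226890e-04 -3.72081178e-04] [0.00113793 0.28778059 0.96156044] 0.4997398433041616
 dark 58 [-0.115 -0.103 -0.088] [0.107 0.114 0.116]
 lever 103 [[-0.019, 0.213], [0.018, 0.157]] dir pca [ 0.508 -0.861]
 lever 29 [[-0.022, 0.212], [0.012, 0.158]] dir pca [ 0.514 -0.858]
px [318. 204.] box [301 153  35  87] n 2045 lo [ 0.541 -0.111  0.153] hi [ 0.58  -0.092  0.212]
lid front z 0.11262703960315967
lid mid z 0.1133281266931688
```

The lid is shut level and the lever is still at about 1.03 rad. Grip the paddle.

>>> jog_arm([
  {"dx": 0,"dy": 0,"dz": -0.2,"ax": 0,"ay": 0,"az": 0,"gripper": 0},
  {"dx": 0,"dy": 0,"dz": -0.4,"ax": 0,"ay": 0,"az": 0,"gripper": 0},
  {"dx": 0,"dy": 0,"dz": -0.62,"ax": 0,"ay": 0,"az": 0,"gripper": 0},
  {"dx": 0,"dy": 0,"dz": -0.62,"ax": 0,"ay": 0,"az": 0,"gripper": 0},
  {"dx": 0,"dy": 0,"dz": -0.62,"ax": 0,"ay": 0,"az": 0,"gripper": -0.6},
  {"dx": 0,"dy": 0,"dz": -0.62,"ax": 0,"ay": 0,"az": 0,"gripper": -0.6},
  {"dx": 0,"dy": 0,"dz": -0.62,"ax": 0,"ay": 0,"az": 0,"gripper": -0.6},
  {"dx": 0,"dy": 0,"dz": -0.62,"ax": 0,"ay": 0,"az": 0,"gripper": -0.6},
], force=30)

```text
time: 45.45
eef_pos: [0.5527, -0.103, 0.2133]
tcp_rot: [0.997, -0.079, 0.001, 0.001]
contact_force: [-0.8, -1.3, 2.2]
opening: 0.248
finger_force: 32.8
```

>>> jog_arm([
  {"dx": -0.066,"dy": 0.01,"dz": -0.045,"ax": 0,"ay": 0,"az": 0,"gripper": -0.6},
  {"dx": -0.124,"dy": 0.019,"dz": -0.1,"ax": 0,"ay": 0,"az": 0,"gripper": -0.6},
  {"dx": -0.173,"dy": 0.027,"dz": -0.163,"ax": 0,"ay": 0,"az": 0,"gripper": -0.6},
  {"dx": -0.212,"dy": 0.033,"dz": -0.231,"ax": 0,"ay": 0,"az": 0,"gripper": -0.6},
  {"dx": -0.241,"dy": 0.037,"dz": -0.305,"ax": 0,"ay": 0,"az": 0,"gripper": -0.6},
  {"dx": -0.259,"dy": 0.04,"dz": -0.383,"ax": 0,"ay": 0,"az": 0,"gripper": -0.6},
  {"dx": -0.265,"dy": 0.041,"dz": -0.463,"ax": 0,"ay": 0,"az": 0,"gripper": -0.6},
  {"dx": -0.265,"dy": 0.041,"dz": -0.475,"ax": 0,"ay": 0,"az": 0,"gripper": -0.6},
  {"dx": -0.265,"dy": 0.041,"dz": -0.475,"ax": 0,"ay": 0,"az": 0,"gripper": -0.6},
])

```text
time: 46.35
eef_pos: [0.5204, -0.0982, 0.1553]
tcp_rot: [0.997, -0.079, 0.0, 0.001]
contact_force: [-2.1, -1.7, 4.0]
opening: 0.248
finger_force: 35.4
```

>>> jog_arm([
  {"dx": 0,"dy": 0,"dz": -0.012,"ax": 0,"ay": 0,"az": 0,"gripper": -0.6},
  {"dx": 0,"dy": 0,"dz": -0.02,"ax": 0,"ay": 0,"az": 0,"gripper": -0.6},
  {"dx": 0,"dy": 0,"dz": -0.02,"ax": 0,"ay": 0,"az": 0,"gripper": -0.6},
])

```text
time: 46.65
eef_pos: [0.5205, -0.0982, 0.1535]
tcp_rot: [0.997, -0.079, -0.0, 0.001]
contact_force: [-6.0, -2.2, 8.9]
opening: 0.247
finger_force: 36.1
```

>>> jog_arm([
  {"dx": 0,"dy": 0,"dz": 0,"ax": 0,"ay": 0,"az": 0,"gripper": 0},
  {"dx": 0,"dy": 0,"dz": 0,"ax": 0,"ay": 0,"az": 0,"gripper": 0},
  {"dx": 0,"dy": 0,"dz": 0,"ax": 0,"ay": 0,"az": 0,"gripper": 0},
  {"dx": 0,"dy": 0,"dz": 0.2,"ax": 0,"ay": 0,"az": 0,"gripper": 0},
  {"dx": 0,"dy": 0,"dz": 0.6,"ax": 0,"ay": 0,"az": 0,"gripper": 0},
  {"dx": 0,"dy": 0,"dz": 0.9,"ax": 0,"ay": 0,"az": 0,"gripper": 0},
  {"dx": 0,"dy": 0,"dz": 0.9,"ax": 0,"ay": 0,"az": 0,"gripper": -1},
  {"dx": 0,"dy": 0,"dz": 0.9,"ax": 0,"ay": 0,"az": 0,"gripper": -1},
])

```text
time: 47.45
eef_pos: [0.5208, -0.0976, 0.2609]
tcp_rot: [0.997, -0.079, 0.001, 0.0]
contact_force: [-0.3, 0.7, 0.0]
opening: 0.169
finger_force: 0.0
```

```bash
python3 lid.py
python3 - <<'E'
from h import *
c=cam('wrist'); X=cloud(c); H,S,V=cv2.split(cv2.cvtColor(c['frame'],cv2.COLOR_BGR2HSV)); z=X[...,2]
C=np.array([.547,-.192]); xs=(X[...,:2]-C)@[.988,-.152]; ys=(X[...,:2]-C)@[.152,.988]
r=((H<8)|(H>172))&(S>120)&(V>60)&(z>.1); r=cv2.erode(r.astype(np.uint8),np.ones((5,5)))>0
for a,b in [(-.05,-.03),(-.03,-.015),(-.015,0),(0,.015)]:
    m=r&(xs>a)&(xs<b); print(a,b,m.sum(),np.median(z[m]).round(4) if m.sum() else '')
E
```

```text
[ 0.52083241 -0.097567    0.26086506] [ 9.96849877e-01 -7.93054715e-02  9.81525943e-04  2.96750799e-05] [-0.28607318  0.67533349  0.04930099] 0.16856687784536545
 dark 58 [-0.114 -0.102 -0.089] [0.108 0.112 0.115]
 lever 86 [[-0.053, 0.151], [0.01, 0.151]] dir pca [ 1.    -0.024]
 lever 65 [[-0.056, 0.15], [0.008, 0.143]] dir pca [-1.     0.017]
-0.05 -0.03 567 0.1493
-0.03 -0.015 232 0.1483
-0.015 0 269 0.1484
0 0.015 280 0.1484
```

The lever lies flat (0.148 m along its length), the lid is shut and the gripper is clear, so I'm handing in.

```bash
python3 -c "
from plant import job; print(job.sign_off())"
```

```text
the job is handed in; nothing more can be done
None
```

The job is handed in: all three blue bowls stand upright in the tub, the lid is shut, its catch held a 9 N tug for about 0.9 s, and the vent lever is lowered flat; the verdict was not shown to me, and I took no final picture of the other things on the counter.

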